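Change the filters in a wall ventilator and reset it

ROBOT

A 6-joint arm with a two-finger parallel gripper is mounted at the origin on the work surface. World frame = base frame: x ahead of the robot, y to its left, z up, the work surface at z = 0. Lengths are in mm, angles in degrees, forces in N, time in s.
With the tool pointing down it reaches from about 275 to 825 mm from the base axis. Payload 4.9 kg.
Tool frame: the origin (TCP) lies midway between the tips of the shut fingers; the grasp point (between the pads) lies 19 mm behind it; z points along the fingers, y is the direction in which the jaws open and shut (so a half turn about z gives the same grasp; the last joint's range is limited). The gripper opens to 85 mm and grips with 20 to 120 N. Pads are 22 mm wide; open, the fingers measure 114 mm over their backs; the gripper's body (76 mm by 85 mm) begins 54 mm behind the grasp point. The pads swing forward as they close: fully open they stand 13 mm farther back than shut.
Start: joints at [65.592, 18.69, -11.035, 60.275, 0, 82.311], TCP at [158.216, 526.769, 193.981] pointing down, gripper open.
Joint ranges: [-152.03, 152.03], [-55.5, 102.48], [-74.3, 77.21], [-110.64, 120.58], [-84.22, 78.4], [-180, 180]. Speed limits (degrees/s): [147.25, 147.25, 180, 180, 180, 180].

INTERFACE

Orientations are given as a 3x3 rotation matrix whose columns are the frame's x, y, z axes.
In Python, from rig import robot, optics gives the robot as it stands. The module is installed in compiled form; this text tells all that it offers.
- The arm moves only by the tool carry_out, never from a script. Its argument "increments" is a list of rows, each a list of 3 entries, a list of its own where there are three numbers: the finger opening in cm, from 0 to 8.54, then the shift along the tool's x, y, z in cm, then the turn about the tool's z in rad. A call has 1 to 20 rows; each row shifts and turns the pose as measured when the row begins, along the tool's axes as they then stand; what a row does not reach is not made up. A row lasts 1/10 s, in which the tool goes at most 50 mm and 8.59 degrees, less where a joint would pass 70% of its speed; a pose out of reach is approached as far as the arm can. A call with a gripper value outside its range is refused whole. The fingers move at their own pace and stop on an object; the grip force is fixed at half the most. Time passes only in rows, so rows that do not move let the fingers close. It gives the time, the measured TCP pose, the force and the opening at its end, in the units of the state.
- robot.state(): the state, without advancing time (a new reading comes with each control period).
- optics.camera(name): name is "side" or "top" or "wrist"; returns a dict with "img" (420x560x3 uint8, red, green, blue), "mtx" (3x3 intrinsics, pixels), "R" (3x3) and "t" (3): a world point X has camera coordinates R X + t. Camera axes: x right, y down, z forward; pixel columns grow to the right and rows downward; lengths in mm; the calibration is good to about 2 mm. The wrist camera is an equidistant fisheye: a pixel r from the principal point sees the ray r / f radians off the axis. A picture is of the moment at which its call begins. There is no depth.
- robot.close_job(): hands the job in, once; it reports no verdict.
The state is a dict: "time_s": time; "q": joint angles; "qd": joint speeds; "joint_torque": joint torques, N m; "tcp_pos": TCP position; "eef_rot": TCP orientation; "ft_force": force on the tool from outside, world axes, zero at the start; "ft_torque": the same for the moment, N m; "gripper_width": finger opening in mm.
Only numpy, scipy, OpenCV 4.12 (cv2) and the standard library are available. Lean on these libraries where they do the work, as an engineer would, in place of code of your own. Each camera call takes 0.05 s, during which the arm holds its last target. There are 200 camera calls.

TASK

Change the filters in the white ventilator on the board: slide its flush grey cover open (it has no handle, so press down on the ribbed patch and drag), put every spent brown cartridge from inside into the cardboard carton, stand every new white cartridge you find on the board in a bay of its own, tab up and fully down, and slide the cover fully shut. With the cover shut, push the spring-centred white reset switch fully over towards the green dot, hold it there for a good second and let it spring back. At any point in the job set the red-knobbed airflow lever to the orange 45-degree mark, and leave the other tools and parts where they are.

Things in the scene. Friction and masses are not known exactly. Their poses are not given: they have to be found in the camera images.
- unit: ventilator lying on its back, fixed, white, 190 (x) x 360 (y) x 83 mm high; origin at the centre of its underside, z up. Filter compartment 166 (x) x 118 (y) mm centred at (0, -0.109) in its frame, floor 12 mm and walls 83 mm above the board. From y -0.05 to 0.08 is the deck the cover parks over, from y 0.08 to 0.18 the control strip, its face 83 mm above the board
- bay2 (a point): middle of the floor of the middle bay, 12 mm above the board; the other two bays lie 56 mm to its -x and +x in the unit's frame, parted by ribs 4 mm thick, 14 mm high. Each bay is 52 (x) x 118 (y) mm, 4 mm to spare round a cartridge lying along the unit's y. Seated, a cartridge's tab point is 46 mm above this floor
- cover (a joint): flush sliding cover, grey plate 164 (x) x 124 (y) x 5 mm, its top level with the unit's walls 83 mm above the board: 0 = fully shut over the compartment, 0.122 m = fully open, sliding to the unit's +y; at first shut or up to 6 mm open. It drags with about 2 N and stays where left; pressed, the plate gives up to 3 mm (about 2 N to start, 14 N at 3 mm)
- cover_pad (a point): centre of the cover's top face, in the middle of a black ribbed patch 60 x 50 mm; moves with the cover
- lever (a joint): airflow lever, turning level above the control strip about an upright pivot: 0 rad points to the unit's -x, pi/2 points to its +y (clockwise from above as it grows); the orange mark is at 45 degrees, 0.785 rad. Stiff: about 1.2 N at the knob moves it, and it stays where left. Starts between 0.03 and 0.45 rad
- lever_knob (a point): middle of the lever's upright round red knob, 18 mm in diameter, 26 mm tall (99 to 126 mm above the board), 62 mm from the pivot; the flat arm under it has its top 99 mm above the board
- lever_pivot (a point): on the lever's pivot axis, 101 mm above the board; boss 28 mm in diameter
- toggle (a joint): reset switch, a spring-centred paddle: 0 = upright, +0.42 rad = fully over to the unit's +y (green dot), -0.42 = fully over the other way; spring 0.3 N m per rad, about 3.5 N at the tip when fully over
- toggle_tip (a point): top of the white paddle, 24 (x) x 7 (y) mm, standing 36 mm above the control strip; moves with it
- toggle_pivot (a point): the paddle's hinge, at (-0.052, 0.132) in the unit's frame, 81 mm above the board; axis along the unit's x
- new1_tab (a point): new filter cartridge, clean white frame 44 (x) x 110 (y) x 32 mm with white pleats and a blue upright pull tab on top in the middle, 38 (x) x 14 (y) x 28 mm (60 mm over all); 0.08 to 0.15 kg; the point is the middle of the tab, 46 mm above the underside; z up, y along the cartridge. Held by the tab across its 14 mm. Stands tab up on the board at the start; may be absent
- new2_tab (a point): new filter cartridge, clean white frame 44 (x) x 110 (y) x 32 mm with white pleats and a blue upright pull tab on top in the middle, 38 (x) x 14 (y) x 28 mm (60 mm over all); 0.08 to 0.15 kg; the point is the middle of the tab, 46 mm above the underside; z up, y along the cartridge. Held by the tab across its 14 mm. Stands tab up on the board at the start; may be absent
- new3_tab (a point): new filter cartridge, clean white frame 44 (x) x 110 (y) x 32 mm with white pleats and a blue upright pull tab on top in the middle, 38 (x) x 14 (y) x 28 mm (60 mm over all); 0.08 to 0.15 kg; the point is the middle of the tab, 46 mm above the underside; z up, y along the cartridge. Held by the tab across its 14 mm. Stands tab up on the board at the start; may be absent
- spent1_tab (a point): spent filter cartridge, dirty brown-grey frame 44 (x) x 110 (y) x 32 mm with dark pleats and a brown upright pull tab on top in the middle, 38 (x) x 14 (y) x 28 mm (60 mm over all); 0.08 to 0.15 kg; the point is the middle of the tab, 46 mm above the underside; z up, y along the cartridge. Held by the tab across its 14 mm. Stands in a bay under the cover at the start; may be absent (that bay is then empty)
- spent2_tab (a point): spent filter cartridge, dirty brown-grey frame 44 (x) x 110 (y) x 32 mm with dark pleats and a brown upright pull tab on top in the middle, 38 (x) x 14 (y) x 28 mm (60 mm over all); 0.08 to 0.15 kg; the point is the middle of the tab, 46 mm above the underside; z up, y along the cartridge. Held by the tab across its 14 mm. Stands in a bay under the cover at the start; may be absent (that bay is then empty)
- spent3_tab (a point): spent filter cartridge, dirty brown-grey frame 44 (x) x 110 (y) x 32 mm with dark pleats and a brown upright pull tab on top in the middle, 38 (x) x 14 (y) x 28 mm (60 mm over all); 0.08 to 0.15 kg; the point is the middle of the tab, 46 mm above the underside; z up, y along the cartridge. Held by the tab across its 14 mm. Stands in a bay under the cover at the start; may be absent (that bay is then empty)
- carton: open cardboard waste carton, fixed, 220 (x) x 170 (y) x 110 mm high, walls and floor 5 mm, empty; origin at the centre of its underside
- square: silver aluminium carpenter's square, loose, lying flat, 290 x 150 mm, bystander
- bowl: black magnetic parts bowl, 124 mm across, 34 mm high, loose, bystander
- driver: black and orange ratchet driver, 215 mm long, 32 mm high, loose, bystander
- bracket1: steel L-bracket 80 x 30 x 80 mm high, loose, bystander
- bracket2: the same
- bracket3: the same
- tray: orange silicone screw tray 100 x 150 x 22 mm, loose, bystander

How it is judged:
By the outcome, as a careful person would: the job done as asked, in the order asked, and still so for the second after the job is handed in, with the robot touching nothing.
Of new1, new2, new3 only 2 to 3 are there at a start; the rules pass over those that are not, and their reading is None.
Of spent1, spent2, spent3 only 2 to 3 are there at a start; the rules pass over those that are not, and their reading is None.
At some moment in a run one of new1, new2, new3 may be knocked a few centimetres aside while the robot is not near it.
It also fails if it takes over 200 s, if anything falls off the work surface, if the arm or the gripper's body presses on something with over 40 N, if the wrist force passes 120 N, or if a joint passes its speed limit or range.

## Working session

There is one attempt and no reset: what is moved stays moved. The work goes in short steps, Python scripts to look and compute and a tool call to move; the robot and the scene stay as the last step left them, time stands still between calls to the robot, and variables do not carry over. Pictures are saved under pics/ and viewed, about 12 in all and at most 16, crops included, and the job is handed in when it is done.

Besides the shell and the picture viewer there is one more tool, called after "Emit:" as name([rows], argument=value, ...), one row to a line, values as JSON. carry_out: Moves the arm, as the interface text tells. Its arguments: {"type":"object","properties":{"increments":{"type":"array","items":{"type":"array"}}},"required":["increments"]}

```bash
mkdir -p pics; cat > h.py <<'E'
import numpy as np, cv2
from rig import robot, optics
def grab(n,save=None):
    c=optics.camera(n)
    if save: cv2.imwrite(f'pics/{save}.png',c['img'][:,:,::-1])
    return c
def ray(c,uv):
    u,v=uv;K=c['mtx']
    if c.get('fish'):
        x=(u-K[0,2])/K[0,0];y=(v-K[1,2])/K[1,1];r=np.hypot(x,y)+1e-12
        d=np.array([np.sin(r)*x/r,np.sin(r)*y/r,np.cos(r)])
    else: d=np.linalg.inv(K)@[u,v,1]
    R=np.array(c['R']);return -R.T@c['t'],R.T@d
def onz(c,uv,z):
    o,d=ray(c,uv);return o+d*(z-o[2])/d[2]
def proj(c,X):
    p=np.array(c['R'])@np.array(X,float)+c['t'];K=c['mtx']
    if c.get('fish'):
        r=np.hypot(p[0],p[1])+1e-12;a=np.arctan2(r,p[2]);return np.array([K[0,0]*a*p[0]/r+K[0,2],K[1,1]*a*p[1]/r+K[1,2]])
    q=K@p;return q[:2]/q[2]
def wrist(save=None):
    c=grab('wrist',save);c['fish']=1;return c
def st():
    s=robot.state();print('t',s['time_s'],'tcp',np.round(s['tcp_pos'],1),'F',np.round(s['ft_force'],1),'w',s['gripper_width']);print(np.round(s['eef_rot'],3).tolist(),np.round(s['q'],1));return s
E
python3 - <<'E'
from h import *
st()
for n in('top','side','wrist'):
    c=grab(n,n+'0');print(n,c['mtx'].tolist(),np.round(c['R'],3).tolist(),np.round(c['t'],1))
E
```

```text
t 0.0 tcp [157.9 526.2 193.2] F [-0.1  0.3  0.1] w 85.8361759611026
[[-0.958, 0.288, -0.001], [0.288, 0.958, -0.002], [0.0, -0.002, -1.0]] [ 65.6  18.7 -11.1  60.3  -0.   82.3]
top [[420.6960075206071, 0.0, 280.1971937475345], [0.0, 420.6960075206071, 210.38252885202044], [0.0, 0.0, 1.0]] [[0.013, -1.0, -0.016], [-0.98, -0.01, -0.197], [0.197, 0.018, -0.98]] [ -40.4  568.6 1186.6]
side [[476.29657463607447, 0.0, 287.2881752635469], [0.0, 476.29657463607447, 205.42044306293118], [0.0, 0.0, 1.0]] [[0.936, -0.352, 0.005], [-0.265, -0.715, -0.647], [0.231, 0.604, -0.762]] [-544.6  153.8 1277.5]
wrist [[325.19226210127806, 0.0, 278.09055651780625], [0.0, 325.19226210127806, 205.17193774798108], [0.0, 0.0, 1.0]] [[0.288, 0.958, -0.001], [0.905, -0.272, 0.326], [0.312, -0.095, -0.945]] [-548.8  -43.1  379.9]
```

View pics/top0.png

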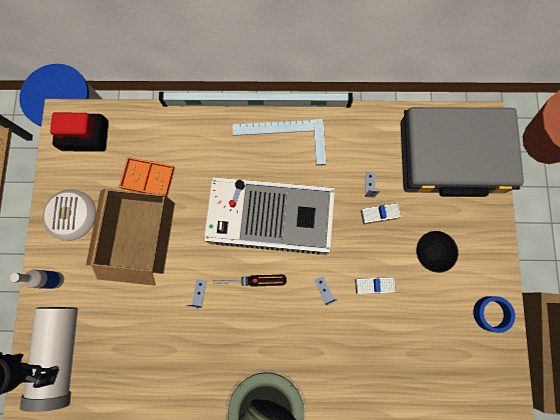

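View pics/side0.png

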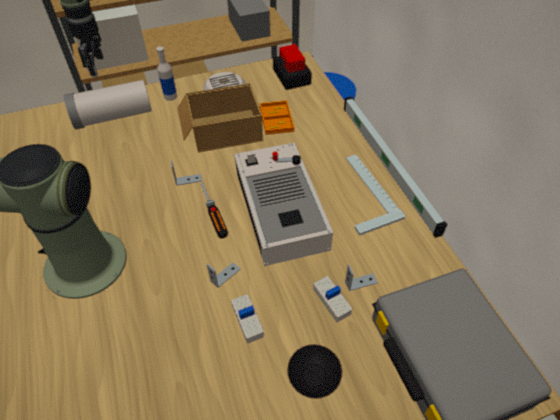

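The top view shows the unit at cols 206-334, rows 179-253 (control strip on the left, towards +y). Two new cartridges are at (381,213) and (376,286), the carton at (132,235), brackets at (371,183), (325,290) and (198,292), and the driver at (250,281).

```bash
python3 - <<'E'
from h import *
c=grab('top'); im=c['img']; s=grab('side')
a=cv2.resize(im[165:305,90:420],None,fx=2.4,fy=2.4,interpolation=cv2.INTER_CUBIC)
cv2.imwrite('pics/cropA.png',a[:,:,::-1])
# white top face of unit
for nm,cc in(('top',c),('side',s)):
    h=cv2.cvtColor(cc['img'],cv2.COLOR_RGB2HSV)
    def blobs(m,lo,lab,z):
        n,l,stt,cen=cv2.connectedComponentsWithStats(m.astype(np.uint8))
        for i in range(1,n):
            if stt[i,4]>=lo: print(nm,lab,stt[i],np.round(cen[i],1),np.round(onz(cc,cen[i],z)[:2],1))
    blobs((h[...,0]>105)&(h[...,0]<125)&(h[...,1]>150)&(h[...,2]>90),12,'blue',46)
    blobs((h[...,2]<45),200,'black',83)
    blobs(((h[...,0]<6)|(h[...,0]>174))&(h[...,1]>170)&(h[...,2]>110),8,'red',112)
    blobs((h[...,0]>50)&(h[...,0]<80)&(h[...,1]>100)&(h[...,2]>80),3,'green',83)
print([np.round(onz(c,p,83)[:2],1) for p in((213,179),(334,187),(330,249),(206,241))])
print('carton',[np.round(onz(c,p,110)[:2],1) for p in((102,190),(173,195),(163,272),(89,264))])
E
```

```text
top blue [  20   64   67   61 2362] [50.1 88.4] [961.2 706.5]
top blue [380 205   6  13  51] [382.7 210.8] [ 572.9 -337.8]
top blue [375 279   5  13  57] [377.1 284.8] [ 356.1 -314.4]
top blue [480 297  35  35 376] [496.8 314.1] [ 279.1 -647.6]
top black [401 110  19  81 620] [406.  152.6] [ 741.3 -404.2]
top black [  0 115  32  25 271] [ 14.8 128.1] [810.8 775.9]
top black [ 53 114  55  37 997] [ 86.2 137.7] [781.4 553.8]
top black [434 185  62  12 476] [463.9 190.9] [ 626.3 -565.7]
top black [297 207  18  21 330] [305.4 216.8] [ 545.6 -107.1]
top black [ 417  231   41   41 1313] [436.7 251.2] [ 450.8 -477. ]
top black [246 275  40  11 251] [265.4 279.9] [364.8   4.3]
top black [523 293  21 119 793] [534.7 354.8] [ 175.8 -721.1]
top black [549 318  11  96 416] [555.2 364.3] [ 152.5 -772.6]
top black [   0  352   58   42 1243] [ 21.7 372.6] [109.1 659.4]
top black [ 239  386   57   34 1130] [267.1 404.3] [40.  -6.5]
top red [ 50 113  38  21 749] [ 68.8 123. ] [816.2 595.9]
top red [229 200   6   6  27] [231.6 202.7] [578.6 103.1]
top red [253 279   4   4  14] [254.5 280.3] [362.5  32
[... 496 characters left out ...]
ide black [   0  145   60   41 1533] [ 28.8 164.3] [-100.3  346.4]
side black [  28  163   62   71 1260] [ 73.8 196. ] [ 13.2 171.7]
side black [279 210  24  17 264] [290.1 217.8] [ 548.2 -109.9]
side black [384 330  45  77 890] [404.2 369.6] [ 628.  -579.7]
side black [ 288  345   53   53 2149] [314.3 371. ] [ 448.5 -515.8]
side red [280  44  25  19 313] [291.5  53.4] [817.5 585.2]
side red [273 152   4   4  15] [274.6 153.6] [582.7 109.5]
side red [211 207   4   4  13] [212.6 208.6] [359.  -31.3]
[array([655.8, 164.4]), array([ 634.7, -190.4]), array([ 453.5, -176.9]), array([472.4, 176.3])]
carton [array([612.9, 477.6]), array([600.1, 271.9]), array([381.9, 285.8]), array([401.4, 493.4])]
```

View pics/cropA.png

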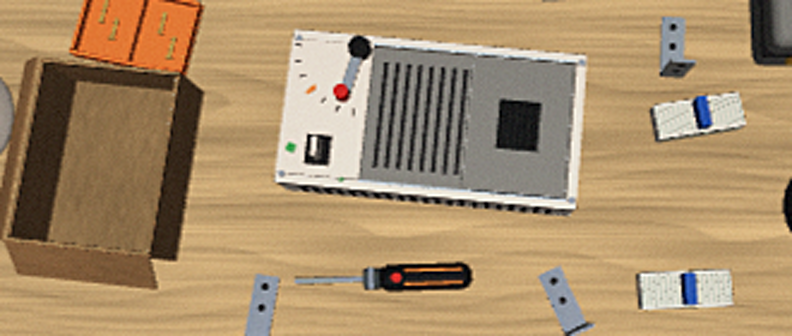

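View pics/wrist0.png

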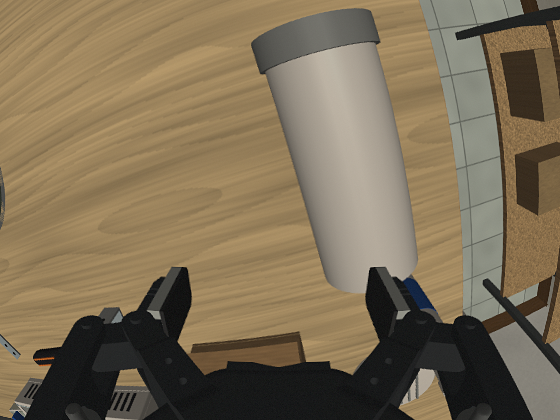

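Emit:
carry_out([
  [0,[0,0,-4.5],-0.117],
  [0,[0,0,-4.5],-0.117],
  [0,[-3.2,-3.1,0],0],
  [0,[-3.2,-3.1,0],0],
  [0,[-3.2,-3.1,0],0],
  [0,[-3.2,-3.1,0],0],
  [0,[-3.2,-3.1,0],0],
  [0,[-3.2,-3.1,0],0],
  [0,[-3.2,-3.1,0],0],
  [0,[-3.2,-3.1,0],0],
  [0,[-3.2,-3.1,0],0],
  [0,[-3.2,-3.1,0],0],
  [0,[-3.2,-3.1,0],0],
  [0,[-3.2,-3.1,0],0],
  [0,[-3.2,-3.1,0],0],
  [0,[-3.2,-3.1,0],0],
  [0,[-3.2,-3.1,0],0],
  [0,[0,0,0],0],
])

```text
time_s: 2.05
tcp_pos: [633.9, 21.3, 285.3]
eef_rot: [[-0.999, 0.042, 0.002], [0.042, 0.999, -0.0], [-0.002, -0.0, -1.0]]
ft_force: [0.2, 1.0, 0.0]
gripper_width: 0.2
```

```bash
python3 - <<'E'
from h import *
st(); c=wrist('w1'); print(np.round(-np.array(c['R']).T@c['t'],1))
t=grab('top')
print('carton',[np.round(onz(t,p,110)[:2],1) for p in((104.6,188.8),(164,196),(154.6,268),(92,265))])
E
```

```text
t 2.05 tcp [633.9  21.3 285.3] F [0.2 1.  0. ] w 0.2025147094686126
[[-0.999, 0.042, 0.002], [0.042, 0.999, -0.0], [-0.002, -0.0, -1.0]] [-4.7 26.  13.2 77.  -0.  -2.3]
[550.7  24.  464.5]
carton [array([616.6, 470.4]), array([596.9, 297.5]), array([392.6, 309.8]), array([398.7, 484.8])]
```

View pics/w1.png

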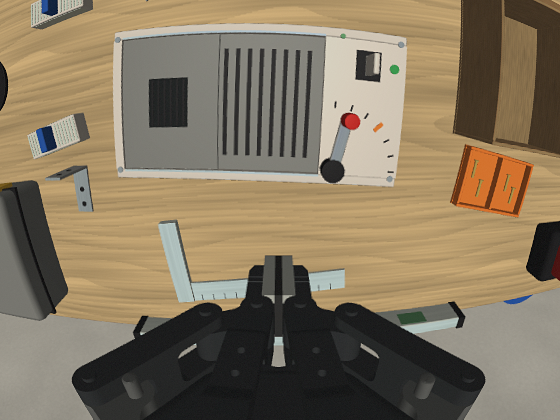

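The wrist view shows unit corners at (115,32), (406,38), (393,186) and (114,175). The pad is at (168,103), the knob at (351,121), the boss at (332,170), the toggle at (370,65), the green dot at (394,69) and the orange mark at (378,127).

```bash
python3 - <<'E'
from h import *
c=wrist(); h=cv2.cvtColor(c['img'],cv2.COLOR_RGB2HSV)
def cen(m,box):
    x0,y0,x1,y1=box;mm=np.zeros(m.shape,bool);mm[y0:y1,x0:x1]=m[y0:y1,x0:x1];v,u=np.where(mm);return np.array([u.mean(),v.mean()]),len(u)
W=lambda p,z:np.round(onz(c,p,z),1)
cor=[W(p,83)[:2] for p in((115,32),(406,38),(393,186),(114,175))];print(cor)
P=np.array(cor);uy=(P[1]-P[0]+P[2]-P[3]);uy/=np.linalg.norm(uy);C=P.mean(0);print('C',C,'uy',uy,'yaw',np.degrees(np.arctan2(-uy[0],uy[1])),np.linalg.norm(P[1]-P[0]),np.linalg.norm(P[2]-P[1]))
ux=np.array([uy[1],-uy[0]])
def U(X): d=np.array(X[:2])-C;return np.round([d@ux,d@uy],1)
red=(h[...,1]>150)&((h[...,0]<6)|(h[...,0]>174));S=h[...,2]
for n,m,b,z in(('pad',S<50,(140,65,200,140),83),('knob',red,(335,105,370,135),122),('boss',S<70,(318,155,345,185),103),('green',(h[...,0]>50)&(h[...,0]<80)&(h[...,1]>100),(380,55,405,80),83),('orange',(h[...,0]>8)&(h[...,0]<22)&(h[...,1]>180),(368,118,388,136),83)):
    p,k=cen(m,b);X=W(p,z);print(n,np.round(p,1),k,X,U(X))
print('toggle tip',W((374,65),115),U(W((374,65),115)))
img=cv2.resize(c['img'][30:190,310:410],None,fx=4,fy=4,interpolation=cv2.INTER_CUBIC)
cv2.imwrite('pics/crop2.png',img[:,:,::-1])
E
```

```text
[array([ 444.7, -171.5]), array([473.9, 184.7]), array([660.6, 169.7]), array([ 629.9, -192.2])]
C [552.275  -2.325] uy [0.08312587 0.99653906] yaw -4.768263862370176 357.39485166969035 187.30160170164058
pad [165.5 104.4] 1801 [ 547.1 -107.9   83. ] [   3.6 -105.6]
knob [346.6 123.5] 235 [578.2  99.3 122. ] [ 17.4 103.4]
boss [328.4 172.7] 423 [636.4  82.2 103. ] [76.8 91.2]
green [391.1  71.7] 63 [517.6 163.7  83. ] [-48.4 162.6]
orange [374.8 129. ] 30 [588.2 142.7  83. ] [ 23.7 147.5]
toggle tip [513.6 132.5 115. ] [-49.7 131.1]
```

View pics/crop2.png

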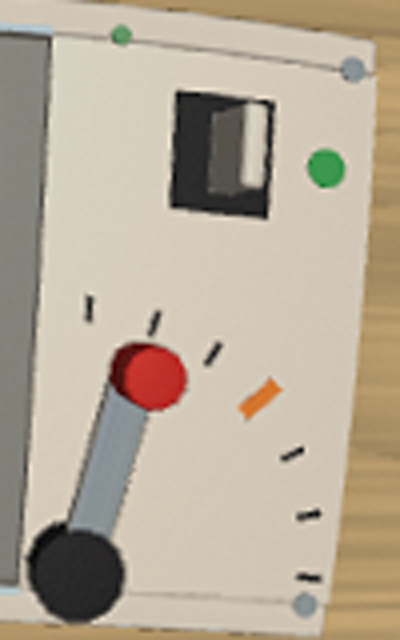

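```bash
cat >> h.py <<'E'
def fitunit(c,show=True):
    h=cv2.cvtColor(c['img'],cv2.COLOR_RGB2HSV);m=(h[...,1]<45)&(h[...,2]>70)
    m=cv2.morphologyEx(m.astype(np.uint8),cv2.MORPH_OPEN,np.ones((3,3)))
    n,l,s,ce=cv2.connectedComponentsWithStats(m);k=l[100,240];M=(l==k)
    cn,_=cv2.findContours(M.astype(np.uint8),cv2.RETR_EXTERNAL,cv2.CHAIN_APPROX_NONE)
    cn=max(cn,key=len)[:,0];X=np.array([onz(c,p,83)[:2] for p in cn.astype(float)])
    return X,cv2.minAreaRect(X.astype(np.float32)),s[k]
E
python3 - <<'E'
from h import *
c=wrist(); X,r,s=fitunit(c);print(r,s)
# fit lines on long edges
cx=np.array(r[0]);d=X-cx
for sg in(-1,1):
    L=X[(sg*d[:,0]>75)&(abs(d[:,1])<150)]
    for _ in range(3):
        p=np.polyfit(L[:,1],L[:,0],1);e=L[:,0]-np.polyval(p,L[:,1]);L=L[abs(e)<max(2,1.5*e.std())]
    print('long',sg,p,np.degrees(np.arctan(p[0])),len(L),e.std(),np.polyval(p,cx[1]))
for sg in(-1,1):
    L=X[(sg*d[:,1]>165)&(abs(d[:,0])<75)]
    for _ in range(3):
        p=np.polyfit(L[:,0],L[:,1],1);e=L[:,1]-np.polyval(p,L[:,0]);L=L[abs(e)<max(2,1.5*e.std())]
    print('short',sg,p,len(L),e.std(),np.polyval(p,cx[0]))
E
```

```text
((555.7294921875, -4.8043365478515625), (359.15155029296875, 188.4222412109375), 85.30872344970703) [  111    27   292   162 37554]
long -1 [8.21706641e-02 4.62405888e+02] 4.697478733912769 248 0.36374675027468456 462.0111120623599
long 1 [8.29142282e-02 6.49730000e+02] 4.739793518634413 226 0.5577093502975863 649.3316516591015
short -1 [-8.18604422e-02 -1.38499812e+02] 115 0.39031841560809033 -183.99207361496934
short 1 [-8.11236358e-02  2.19553743e+02] 120 0.453912485838941 174.47094614895298
```

Emit:
carry_out([
  [0,[1.9,-3.4,0],0.04],
  [0,[1.9,-3.4,1],0],
  [0,[1.9,-3.4,2],0],
  [0,[1.9,-3.4,3],0],
  [0,[0,0,4],0],
  [0,[0,0,4],0],
  [0,[0,0,2],0],
  [0,[0,0,0],0],
])

```text
time_s: 3.05
tcp_pos: [541.3, -96.5, 128.3]
eef_rot: [[-0.998, 0.059, 0.013], [0.059, 0.998, -0.001], [-0.013, 0.0, -1.0]]
ft_force: [-0.4, -0.8, -0.0]
gripper_width: -0.2
```

```bash
cat >> h.py <<'E'
C=np.array([555.7,-4.8]);ux=np.array([.9966,-.082]);uy=np.array([.082,.9966])
def U2W(x,y): return C+x*ux+y*uy
def W2U(X): d=np.array(X[:2])-C;return np.round([d@ux,d@uy],1)
def go(x,y,z,rot=None):
    s=robot.state();R=np.array(s['eef_rot']);d=np.array([x,y,z])-s['tcp_pos']
    a=np.degrees(np.arctan2(R[1,1],R[0,1]))
    if rot is not None:
        da=(rot-a+90)%180-90;q=np.radians(da);k=np.array([[np.cos(q),-np.sin(q),0],[np.sin(q),np.cos(q),0],[0,0,1]]);R2=k@R
        print('yaw',round(a,1),'turn rad',round(-q,3),'shift after turn cm',np.round(R2.T@d/10,2))
    print('shift now cm',np.round(R.T@d/10,2),'W2U tcp',W2U(s['tcp_pos']),'tcp',np.round(s['tcp_pos'],1),'F',np.round(s['ft_force'],1),'t',s['time_s'],'w',round(s['gripper_width'],1))
E
python3 -c "
from h import *
go(*U2W(0,-103.5),80.5,85.3)"
```

```text
yaw 86.6 turn rad 0.023 shift after turn cm [-0.62 -1.09  4.79]
shift now cm [-0.6  -1.11  4.79] W2U tcp [ -6.9 -92.6] tcp [541.3 -96.5 128.3] F [-0.4 -0.8 -0. ] t 3.05 w -0.2
```

Emit:
carry_out([
  [0,[-0.6,-1.1,1.5],0.023],
  [0,[0,0,1.5],0],
  [0,[0,0,0.6],0],
  [0,[0,0,0.6],0],
  [0,[0,0,0.3],0],
  [0,[0,0,0],0],
])

```text
time_s: 3.65
tcp_pos: [552.5, -108.2, 86.7]
eef_rot: [[-0.996, 0.081, 0.023], [0.081, 0.997, -0.004], [-0.023, -0.003, -1.0]]
ft_force: [0.2, -0.6, -0.8]
gripper_width: 0.1
```

```bash
python3 -c "
from h import *
go(*U2W(0,-103.5),80.5,85.3)"
```

```text
yaw 85.3 turn rad 0.001 shift after turn cm [ 0.54 -0.01  0.61]
shift now cm [ 0.54 -0.01  0.61] W2U tcp [   5.2 -103.4] tcp [ 552.5 -108.2   86.7] F [ 0.2 -0.6 -0.8] t 3.65 w 0.1
```

Emit:
carry_out([
  [0,[0.2,0,0.2],0],
  [0,[0.2,0,0.2],0],
  [0,[0,0,0.2],0],
  [0,[0,0,0],0],
])

```text
time_s: 4.05
tcp_pos: [549.2, -108.2, 81.5]
eef_rot: [[-0.996, 0.081, 0.025], [0.081, 0.997, -0.005], [-0.025, -0.003, -1.0]]
ft_force: [-0.7, -0.4, 0.3]
gripper_width: -0.0
```

Emit:
carry_out([
  [0,[0,0,0.15],0],
  [0,[0,0,0.1],0],
  [0,[0,0,0],0],
])

```text
time_s: 4.35
tcp_pos: [549.4, -108.3, 79.0]
eef_rot: [[-0.996, 0.081, 0.025], [0.081, 0.997, -0.005], [-0.025, -0.003, -1.0]]
ft_force: [-0.8, 0.5, -0.2]
gripper_width: 0.2
```

Emit:
carry_out([
  [0,[0,0,0.1],0],
  [0,[0,0,0.1],0],
  [0,[0,0,0],0],
])

```text
time_s: 4.65
tcp_pos: [549.5, -108.3, 76.8]
eef_rot: [[-0.996, 0.081, 0.025], [0.081, 0.997, -0.005], [-0.025, -0.003, -1.0]]
ft_force: [0.3, -0.3, -0.0]
gripper_width: -0.0
```

```bash
python3 -c "
from h import *
go(*U2W(0,-103.5),80.5,85.3)
wrist('w2')"
```

```text
yaw 85.3 turn rad 0.001 shift after turn cm [ 0.23  0.02 -0.37]
shift now cm [ 0.23  0.02 -0.37] W2U tcp [   2.3 -103.7] tcp [ 549.5 -108.3   76.8] F [ 0.3 -0.3 -0. ] t 4.65 w -0.0
```

View pics/w2.png

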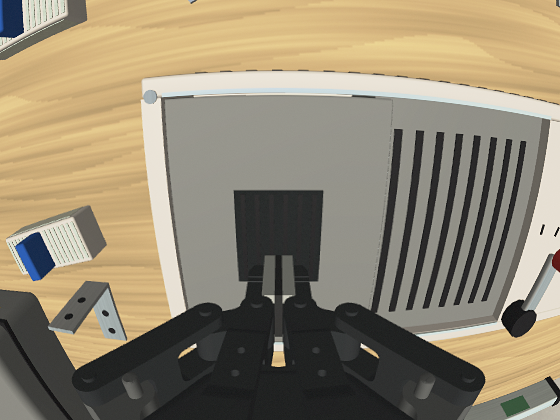

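The pad spans cols 234-323, rows 190-280, and the shut tips are over it at (278,257). There is still no contact force, so I keep lowering in small steps.

Emit:
carry_out([
  [0,[0,0,0.1],0],
  [0,[0,0,0.1],0],
  [0,[0,0,0],0],
])

```text
time_s: 5.0
tcp_pos: [549.7, -108.4, 74.8]
eef_rot: [[-0.996, 0.081, 0.025], [0.081, 0.997, -0.005], [-0.026, -0.003, -1.0]]
ft_force: [0.1, 0.5, -1.0]
gripper_width: -0.4
```

```bash
python3 -c "
from h import *
go(*U2W(0,-103.5),80.5,85.3)
c=wrist();print([proj(c,[547.1,-107.9,z]) for z in (83,78,73)],proj(c,robot.state()['tcp_pos']))
h=cv2.cvtColor(c['img'],cv2.COLOR_RGB2HSV)[...,2]
m=np.zeros(h.shape,bool);m[180:255,220:340]=h[180:255,220:340]<55
v,u=np.where(m);print(u.min(),u.max(),v.min(),u.mean(),[onz(c,(a,v.min()),83) for a in(u.min(),u.max())])
print(robot.state()['joint_torque'])
"
```

```text
yaw 85.3 turn rad 0.001 shift after turn cm [ 0.23  0.02 -0.58]
shift now cm [ 0.23  0.02 -0.58] W2U tcp [   2.5 -103.7] tcp [ 549.7 -108.4   74.8] F [ 0.1  0.5 -1. ] t 5.0 w -0.4
[array([279.81921331, 239.99082266]), array([279.80329903, 236.22042619]), array([279.78797502, 232.6212125 ])] [279.34860403 237.86976196]
234 322 191 277.9501100513573 [array([ 515.27749628, -130.60006081,   83.        ]), array([519.19705822, -82.41795449,  83.        ])]
[-2.97788676e-03 -4.64667535e+01  2.28717166e+01 -2.24924893e-01
  9.40767088e-03 -2.33138786e-05]
```

Emit:
carry_out([
  [0,[0,0,0.1],0],
  [0,[0,0,0.1],0],
  [0,[0,0,0],0],
])

```text
time_s: 5.35
tcp_pos: [549.8, -108.4, 72.7]
eef_rot: [[-0.996, 0.081, 0.025], [0.081, 0.997, -0.005], [-0.026, -0.003, -1.0]]
ft_force: [0.7, 0.2, -0.6]
gripper_width: -0.1
```

Emit:
carry_out([
  [0,[0,0,0.1],0],
  [0,[0,0,0],0],
])

```text
time_s: 5.55
tcp_pos: [549.8, -108.4, 71.6]
eef_rot: [[-0.996, 0.081, 0.025], [0.081, 0.997, -0.005], [-0.026, -0.003, -1.0]]
ft_force: [0.2, -0.2, 0.2]
gripper_width: -0.4
```

Emit:
carry_out([
  [0,[0,0,0.1],0],
  [0,[0,0,0],0],
])

```text
time_s: 5.75
tcp_pos: [549.8, -108.4, 70.5]
eef_rot: [[-0.996, 0.081, 0.025], [0.081, 0.997, -0.005], [-0.026, -0.003, -1.0]]
ft_force: [0.5, 0.6, 0.7]
gripper_width: 0.1
```

```bash
python3 - <<'E'
from h import *
go(*U2W(0,-103.5),80.5,85.3)
c=wrist();a=np.clip(c['img'][180:300,210:350].astype(float)*2.5,0,255).astype(np.uint8)
a=cv2.resize(a,None,fx=5,fy=5,interpolation=cv2.INTER_CUBIC);cv2.imwrite('pics/tip.png',a[:,:,::-1])
E
```

```text
yaw 85.3 turn rad 0.001 shift after turn cm [ 0.24  0.02 -1.01]
shift now cm [ 0.24  0.02 -1.01] W2U tcp [   2.6 -103.8] tcp [ 549.8 -108.4   70.5] F [0.5 0.6 0.7] t 5.75 w 0.1
```

View pics/tip.png

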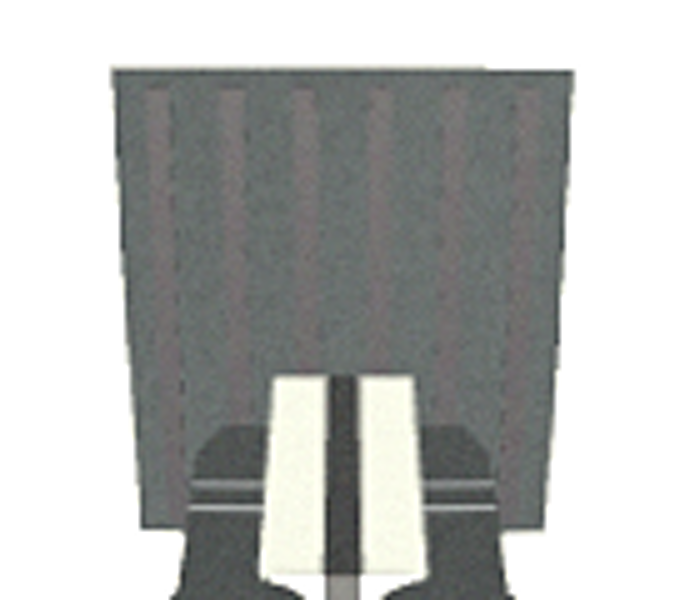

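The enlarged view shows the finger ends at about pixel (279,255), higher than the TCP reading implies. I cross-check with the side camera.

```bash
python3 - <<'E'
from h import *
c=grab('side');s=robot.state();print(proj(c,s['tcp_pos']),proj(c,s['tcp_pos']+np.array([0,0,20.])),proj(c,U2W(0,-103.5).tolist()+[83]))
a=c['img'][130:270,210:350]
a=cv2.resize(a,None,fx=4,fy=4,interpolation=cv2.INTER_CUBIC);a=np.clip(a*1.5,0,255).astype(np.uint8);cv2.imwrite('pics/side1.png',a[:,:,::-1])
w=wrist();print(-np.array(w['R']).T@w['t'],proj(w,s['tcp_pos']))
E
```

```text
[290.51552018 220.12260796] [290.59058243 215.44498058] [289.53173918 217.38224891]
[ 462.77259228 -101.50558122  247.73638807] [279.33188535 237.79137279]
```

View pics/side1.png

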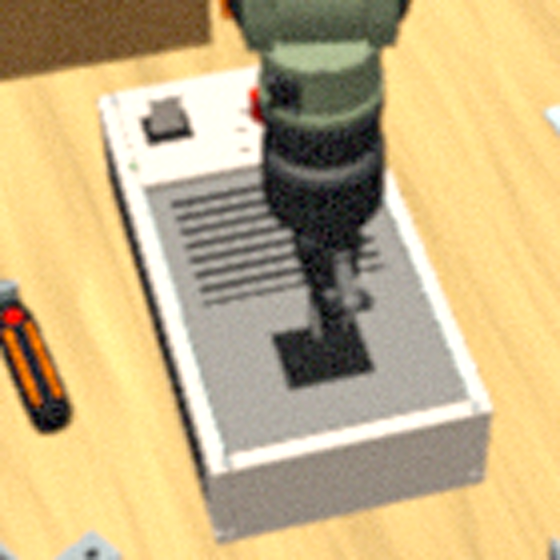

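The side view puts the tips about 25 mm above the reported TCP, as the wrist view does. I go down until there is contact.

Emit:
carry_out([
  [0,[0.1,0,0.2],0],
  [0,[0.1,0,0.2],0],
  [0,[0,0,0.2],0],
  [0,[0,0,0],0],
])

```text
time_s: 6.3
tcp_pos: [547.9, -108.3, 64.1]
eef_rot: [[-0.996, 0.081, 0.026], [0.081, 0.997, -0.006], [-0.026, -0.003, -1.0]]
ft_force: [-0.6, -0.1, -0.2]
gripper_width: -0.0
```

Emit:
carry_out([
  [0,[0,0,0.15],0],
  [0,[0,0,0],0],
])

```text
time_s: 6.5
tcp_pos: [547.8, -108.3, 62.3]
eef_rot: [[-0.996, 0.081, 0.025], [0.081, 0.997, -0.005], [-0.026, -0.003, -1.0]]
ft_force: [0.1, -0.2, 0.4]
gripper_width: 0.2
```

Emit:
carry_out([
  [0,[0,0,0.15],0],
  [0,[0,0,0],0],
])

```text
time_s: 6.7
tcp_pos: [548.0, -108.3, 60.7]
eef_rot: [[-0.996, 0.081, 0.026], [0.081, 0.997, -0.005], [-0.026, -0.003, -1.0]]
ft_force: [-0.1, -0.5, 1.1]
gripper_width: -0.3
```

Emit:
carry_out([
  [0,[0,0,0.1],0],
  [0,[0,0,0],0],
])

```text
time_s: 6.9
tcp_pos: [548.1, -108.4, 59.7]
eef_rot: [[-0.996, 0.081, 0.026], [0.081, 0.997, -0.005], [-0.026, -0.003, -1.0]]
ft_force: [-0.0, -0.4, 0.4]
gripper_width: 0.1
```

Emit:
carry_out([
  [0,[0,0,0.1],0],
  [0,[0,0,0],0],
])

```text
time_s: 7.1
tcp_pos: [548.1, -108.4, 58.6]
eef_rot: [[-0.996, 0.081, 0.026], [0.081, 0.997, -0.005], [-0.026, -0.003, -1.0]]
ft_force: [0.8, -0.2, 0.6]
gripper_width: -0.1
```

Emit:
carry_out([
  [0,[0,0,0.1],0],
  [0,[0,0,0],0],
])

```text
time_s: 7.3
tcp_pos: [548.2, -108.4, 57.6]
eef_rot: [[-0.996, 0.081, 0.026], [0.081, 0.997, -0.006], [-0.026, -0.003, -1.0]]
ft_force: [0.1, -0.6, -0.9]
gripper_width: -0.1
```

Emit:
carry_out([
  [0,[0,0,0.1],0],
  [0,[0,0,0],0],
])

```text
time_s: 7.5
tcp_pos: [548.2, -108.4, 56.5]
eef_rot: [[-0.996, 0.081, 0.026], [0.081, 0.997, -0.006], [-0.026, -0.003, -1.0]]
ft_force: [0.2, 0.1, 0.1]
gripper_width: -0.1
```

```bash
python3 - <<'E'
from h import *
st();c=wrist()
h=cv2.cvtColor(c['img'],cv2.COLOR_RGB2HSV)[...,2]
m=np.zeros(h.shape,bool);m[160:240,200:360]=h[160:240,200:360]<55
v,u=np.where(m);r=v==v.min()+3;print(u[r].min(),u[r].max(),v.min(),[onz(c,(a,v.min()+3),83)[:2] for a in(u[r].min(),u[r].max())])
E
```

```text
t 7.5 tcp [ 548.2 -108.4   56.5] F [0.2 0.1 0.1] w -0.0597627879457726
[[-0.996, 0.081, 0.026], [0.081, 0.997, -0.006], [-0.026, -0.003, -1.0]] [-18.9  25.9 -22.3  40.3   0.2 -14.2]
229 327 206 [array([ 517.29311934, -131.18934477]), array([521.25849659, -82.29389373])]
```

Emit:
carry_out([
  [0,[0,0,0.1],0],
  [0,[0,0,0],0],
])

```text
time_s: 7.75
tcp_pos: [548.4, -108.5, 55.5]
eef_rot: [[-0.996, 0.081, 0.026], [0.081, 0.997, -0.006], [-0.026, -0.004, -1.0]]
ft_force: [0.1, -0.5, -0.3]
gripper_width: -0.2
```

Emit:
carry_out([
  [0,[0,0,0.1],0],
  [0,[0,0,0],0],
])

```text
time_s: 7.95
tcp_pos: [548.4, -108.5, 54.4]
eef_rot: [[-0.996, 0.081, 0.026], [0.081, 0.997, -0.006], [-0.026, -0.004, -1.0]]
ft_force: [-0.0, 0.4, 0.1]
gripper_width: 0.1
```

Emit:
carry_out([
  [0,[0,0,0.1],0],
  [0,[0,0,0],0],
])

```text
time_s: 8.15
tcp_pos: [548.4, -108.5, 53.4]
eef_rot: [[-0.996, 0.081, 0.026], [0.081, 0.997, -0.006], [-0.026, -0.003, -1.0]]
ft_force: [-0.3, -0.3, 0.3]
gripper_width: -0.2
```

Emit:
carry_out([
  [0,[0,0,0.1],0],
  [0,[0,0,0],0],
])

```text
time_s: 8.35
tcp_pos: [548.4, -108.5, 52.2]
eef_rot: [[-0.996, 0.081, 0.026], [0.081, 0.997, -0.006], [-0.026, -0.003, -1.0]]
ft_force: [0.4, 0.1, 0.2]
gripper_width: 0.2
```

```bash
python3 - <<'E'
from h import *
s=st();c=wrist();print(s['joint_torque'])
for z in (83,93,73,63):print(z,onz(c,(279,255),z))
a=np.clip(c['img'][170:300,200:360].astype(float)*2,0,255).astype(np.uint8)
g=c['img'].sum(2);print([ (v,int(g[v,272])) for v in range(244,264,2)])
a=cv2.resize(a,None,fx=4.5,fy=4.5,interpolation=cv2.INTER_CUBIC);cv2.imwrite('pics/tip2.png',a[:,:,::-1])
sd=grab('side')
b=np.clip(cv2.resize(sd['img'][190:240,260:330],None,fx=8,fy=8,interpolation=cv2.INTER_CUBIC)*2.0,0,255).astype(np.uint8)
o=np.zeros((590,800,3),np.uint8);o[:585,:720]=a;cv2.imwrite('pics/tip2.png',o[:,:,::-1]);cv2.imwrite('pics/side2.png',b[:,:,::-1])
E
```

```text
t 8.35 tcp [ 548.4 -108.5   52.2] F [0.4 0.1 0.2] w 0.16702657534261406
[[-0.996, 0.081, 0.026], [0.081, 0.997, -0.006], [-0.026, -0.003, -1.0]] [-18.9  26.2 -22.5  39.8   0.2 -14.2]
[-8.36684107e-03 -4.68876314e+01  2.20597869e+01 -2.62664510e-01
  9.77219897e-03  2.63249024e-05]
83 [ 543.16024685 -108.20415065   83.        ]
93 [ 537.55850548 -107.74393622   93.        ]
73 [ 548.76198822 -108.66436508   73.        ]
63 [ 554.36372959 -109.12457952   63.        ]
[(244, 134), (246, 136), (248, 133), (250, 131), (252, 127), (254, 122), (256, 294), (258, 295), (260, 295), (262, 296)]
```

View pics/side2.png

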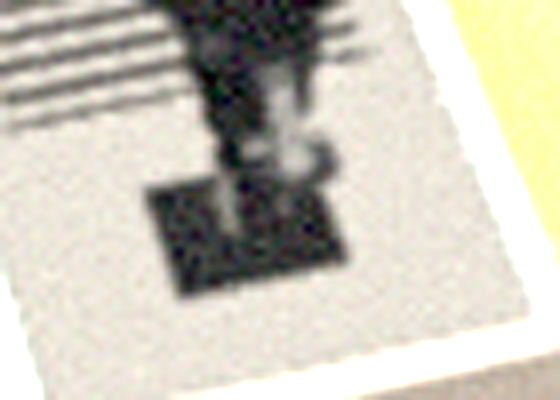

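The tip's near face matches z≈93, so the tips sit about 40 mm behind the reported TCP. I continue down to contact.

Emit:
carry_out([
  [0,[0,0,0.2],0],
  [0,[0,0,0.2],0],
  [0,[0,0,0.1],0],
  [0,[0,0,0],0],
])

```text
time_s: 8.85
tcp_pos: [548.7, -108.5, 46.9]
eef_rot: [[-0.996, 0.081, 0.026], [0.081, 0.997, -0.006], [-0.026, -0.004, -1.0]]
ft_force: [-0.6, -0.5, 0.6]
gripper_width: -0.4
```

Emit:
carry_out([
  [0,[0,0,0.15],0],
  [0,[0,0,0],0],
])

```text
time_s: 9.05
tcp_pos: [548.9, -108.6, 45.7]
eef_rot: [[-0.996, 0.081, 0.027], [0.081, 0.997, -0.006], [-0.027, -0.004, -1.0]]
ft_force: [-1.1, -0.1, 2.8]
gripper_width: -0.3
```

Emit:
carry_out([
  [0,[0,0,0.12],0],
  [0,[0,0,0],0],
])

```text
time_s: 9.25
tcp_pos: [548.9, -108.6, 45.2]
eef_rot: [[-0.996, 0.081, 0.027], [0.081, 0.997, -0.006], [-0.027, -0.004, -1.0]]
ft_force: [-2.3, 0.9, 4.5]
gripper_width: 0.0
```

Emit:
carry_out([
  [0,[0,0,0.12],0],
  [0,[0,0,0],0],
])

```text
time_s: 9.45
tcp_pos: [549.0, -108.6, 45.0]
eef_rot: [[-0.996, 0.081, 0.027], [0.081, 0.997, -0.006], [-0.028, -0.004, -1.0]]
ft_force: [-1.4, 1.1, 5.3]
gripper_width: 0.1
```

Emit:
carry_out([
  [0,[0,0,0.1],0],
  [0,[0,0,0],0],
])

```text
time_s: 9.65
tcp_pos: [549.0, -108.6, 45.0]
eef_rot: [[-0.996, 0.081, 0.028], [0.081, 0.997, -0.007], [-0.028, -0.004, -1.0]]
ft_force: [-2.0, 0.0, 5.4]
gripper_width: 0.1
```

Contact is at TCP z≈46, so the true tip is the reported TCP + 37 mm. Now I drag the cover.

Emit:
carry_out([
  [0,[0,0.2,0.2],0],
  [0,[0,0.4,0.15],0],
  [0,[0,0.5,0.15],0],
  [0,[0,0.5,0.15],0],
  [0,[0,0.5,0.15],0],
  [0,[0,0.5,0.15],0],
])

```text
time_s: 10.25
tcp_pos: [550.7, -89.2, 42.8]
eef_rot: [[-0.996, 0.085, 0.028], [0.085, 0.996, -0.022], [-0.03, -0.02, -0.999]]
ft_force: [-6.3, -1.5, 14.9]
gripper_width: -0.2
```

```bash
cat >> h.py <<'E'
def padpos():
    c=wrist();h=cv2.cvtColor(c['img'],cv2.COLOR_RGB2HSV)[...,2]
    s=h[160:250];m=(s<55).astype(np.uint8);n,l,stt,ce=cv2.connectedComponentsWithStats(m)
    for i in range(1,n):
        if stt[i,4]>1500 :
            v,u=np.where(l==i);r=v==v.min()+4
            a,b=[onz(c,(q,v.min()+164),83) for q in(u[r].min(),u[r].max())];print('pad edge mid U',W2U((a+b)/2),np.linalg.norm(a-b),stt[i])
E
python3 -c "
from h import *
go(*U2W(0,13),46,85.3);padpos()"
```

```text
yaw 85.1 turn rad -0.003 shift after turn cm [ 0.17  9.75 -0.52]
shift now cm [ 0.21  9.75 -0.52] W2U tcp [  1.9 -84.6] tcp [550.7 -89.2  42.8] F [-6.3 -1.5 14.9] t 10.25 w -0.2
pad edge mid U [-29.1 -84.5] 47.74657165289267 [ 225   52  107   38 3865]
```

Emit:
carry_out([
  [0,[0.05,0.6,0.05],0],
  [0,[0.05,0.7,0.06],0],
  [0,[0.05,0.8,0.06],0],
  [0,[0,0.8,0.06],0],
  [0,[0,0.8,0.06],0],
  [0,[0,0.8,0.06],0],
])

```text
time_s: 10.9
tcp_pos: [554.1, -49.2, 44.5]
eef_rot: [[-0.996, 0.089, 0.032], [0.088, 0.995, -0.036], [-0.035, -0.033, -0.999]]
ft_force: [-3.1, -1.5, 7.5]
gripper_width: 0.0
```

```bash
python3 -c "
from h import *
go(*U2W(0,13),46,85.3);padpos()"
```

```text
yaw 84.9 turn rad -0.007 shift after turn cm [ 0.19  5.73 -0.35]
shift now cm [ 0.23  5.73 -0.35] W2U tcp [  2.  -44.4] tcp [554.1 -49.2  44.5] F [-3.1 -1.5  7.5] t 10.9 w 0.0
pad edge mid U [-28.6 -43.8] 48.29434929261323 [ 225   52  106   38 3838]
```

Emit:
carry_out([
  [0,[0.05,0.7,0.07],0],
  [0,[0.05,0.8,0.08],0],
  [0,[0,0.8,0.08],0],
  [0,[0,0.8,0.08],0],
  [0,[0,0.8,0.08],0],
  [0,[0,0.8,0.08],0],
  [0,[0,0.7,0.08],0],
  [0,[0,0.5,0.08],0],
])

```text
time_s: 11.75
tcp_pos: [558.7, 5.4, 43.7]
eef_rot: [[-0.995, 0.092, 0.034], [0.09, 0.995, -0.052], [-0.039, -0.049, -0.998]]
ft_force: [-4.2, -2.3, 11.1]
gripper_width: -0.1
```

```bash
python3 -c "
from h import *
go(*U2W(0,13),46,85.3);padpos()"
```

```text
yaw 84.7 turn rad -0.01 shift after turn cm [ 0.21  0.25 -0.25]
shift now cm [ 0.21  0.25 -0.25] W2U tcp [ 2.2 10.4] tcp [558.7   5.4  43.7] F [-4.2 -2.3 11.1] t 11.75 w -0.1
pad edge mid U [-55.7 -83.1] 14.374190517765527 [  56    0   96   40 1598]
pad edge mid U [-29.   11.7] 48.02058858713872 [ 225   52  106   38 3850]
```

Emit:
carry_out([
  [0,[0,0.3,0.08],0],
  [0,[0,0.3,0.05],0],
  [0,[0,0,0],0],
])

```text
time_s: 12.1
tcp_pos: [560.1, 8.2, 45.4]
eef_rot: [[-0.995, 0.093, 0.037], [0.09, 0.994, -0.062], [-0.042, -0.058, -0.997]]
ft_force: [-2.1, 1.9, 5.0]
gripper_width: 0.1
```

Emit:
carry_out([
  [0,[0,0,-1],0],
  [0,[0,0,-3],0],
  [0,[0,0,-4],0],
  [0,[0,0,-4],0],
  [2.5,[0,-4,-4],0],
  [2.5,[-2,-4,-3],0],
  [2.5,[-3,-4,0],0],
  [2.5,[0,0,0],0],
])

```text
time_s: 12.9
tcp_pos: [591.6, -98.3, 246.5]
eef_rot: [[-0.995, 0.088, 0.038], [0.085, 0.994, -0.063], [-0.043, -0.059, -0.997]]
ft_force: [0.2, 0.1, 0.0]
gripper_width: 25.1
```

```bash
python3 -c "
from h import *
st();go(*U2W(0,-109),100,85.3);wrist('w3')"
```

```text
t 12.9 tcp [591.6 -98.3 246.5] F [0.2 0.1 0. ] w 25.065598675559972
[[-0.995, 0.088, 0.038], [0.085, 0.994, -0.063], [-0.043, -0.059, -0.997]] [-14.8  20.1  -1.4  65.5  -2.9  -9.9]
yaw 85.0 turn rad -0.006 shift after turn cm [ 4.98 -1.   14.53]
shift now cm [ 4.97 -1.02 14.54] W2U tcp [ 43.5 -90.3] tcp [591.6 -98.3 246.5] F [0.2 0.1 0. ] t 12.9 w 25.1
```

View pics/w3.png

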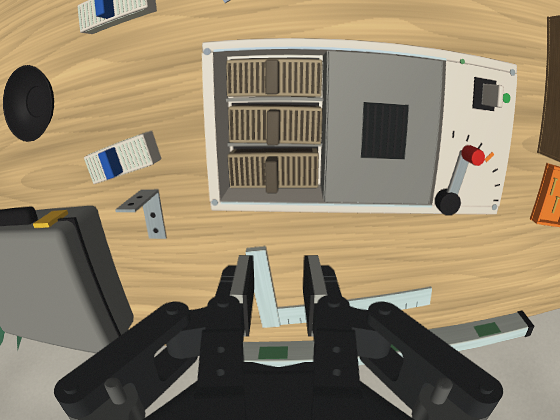

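Three spent cartridges are in the bays, tabs near (272,76), (273,126) and (271,171). The cover is open with its pad at (385,130). New cartridges show at (105,10) and (108,162), the brown bay dividers are visible, and the lever is unmoved at (473,156).

```bash
cat >> h.py <<'E'
OFF=37.
def tip():
    s=robot.state();R=np.array(s['eef_rot']);return np.array(s['tcp_pos'])-OFF*R[:,2]
def goto(x,y,z,rot=85.3):
    "shift so that the TIP gets to x,y,z"
    s=robot.state();R=np.array(s['eef_rot']);T=tip();d=np.array([x,y,z])-T
    a=np.degrees(np.arctan2(R[1,1],R[0,1]));da=(rot-a+90)%180-90;q=np.radians(da)
    k=np.array([[np.cos(q),-np.sin(q),0],[np.sin(q),np.cos(q),0],[0,0,1]])
    print('turn',round(-q,3),'shift',np.round((k@R).T@d/10,2),'hor',np.round((k@R).T@[d[0],d[1],0]/10,2),'tipU',W2U(T),'tip',np.round(T,1),'tz',np.round(R[:,2],3),'F',np.round(s['ft_force'],1),'t',s['time_s'],'w',round(s['gripper_width'],1))
E
python3 - <<'E'
from h import *
c=wrist();h=cv2.cvtColor(c['img'],cv2.COLOR_RGB2HSV)
for p in((272,76),(273,126),(271,171)):
    print(p,h[p[1],p[0]],h[p[1],p[0]-20],W2U(onz(c,p,72)))
    # local tab columns: low local variance brown
    box=h[p[1]-8:p[1]+9,p[0]-30:p[0]+31].astype(int);print(box[6:11,:,2].mean(0).astype(int).tolist())
b=(h[...,0]>105)&(h[...,0]<125)&(h[...,1]>150)&(h[...,2]>90);n,l,s,ce=cv2.connectedComponentsWithStats(b.astype(np.uint8))
for i in range(1,n):
    if s[i,4]>60: print('blue',s[i],onz(c,ce[i],55))
goto(*U2W(56,-109),47)
E
```

```text
(272, 76) [ 18  56 105] [ 19  71 169] [ -56.3 -104.8]
[159, 72, 74, 106, 156, 174, 123, 74, 73, 138, 169, 176, 73, 75, 88, 154, 173, 152, 73, 77, 98, 97, 93, 102, 102, 103, 104, 105, 106, 105, 105, 106, 105, 73, 34, 101, 167, 173, 141, 87, 75, 112, 163, 176, 114, 78, 76, 126, 175, 167, 97, 76, 87, 139, 175, 151, 98, 76, 93, 160, 175]
(273, 126) [ 18  62 103] [ 19  74 162] [  -2.  -104.2]
[170, 123, 68, 67, 144, 168, 136, 85, 70, 83, 161, 170, 103, 73, 68, 131, 169, 170, 67, 73, 77, 100, 83, 100, 99, 99, 99, 99, 101, 100, 101, 102, 98, 70, 33, 116, 170, 165, 128, 69, 69, 135, 170, 147, 98, 70, 84, 150, 171, 125, 80, 69, 118, 162, 172, 96, 71, 68, 149, 170, 151]
(271, 171) [18 61 96] [18 74 86] [  48.7 -106.9]
[111, 165, 149, 61, 66, 98, 167, 154, 79, 64, 89, 148, 156, 109, 63, 83, 132, 165, 141, 64, 69, 78, 86, 93, 94, 95, 95, 95, 96, 96, 96, 98, 93, 66, 30, 113, 166, 155, 117, 64, 77, 129, 167, 139, 80, 64, 107, 153, 155, 114, 63, 93, 142, 167, 130, 65, 64, 129, 167, 143, 93]
blue [ 93   0  10  17 139] [ 363.42317513 -315.43225918   55.        ]
blue [ 97 152  16  28 210] [ 572.22523224 -338.80361004   55.        ]
turn -0.003 shift [-0.73 -1.1  23.71] hor [-1.67 -2.44  0.21] tipU [ 39.2 -84.5] tip [587.9 -92.3 282.6] tz [ 0.035 -0.06  -0.998] F [ 0.2  1.2 -0.1] t 13.0 w 24.7
```

Emit:
carry_out([
  [3.6,[-0.3,-0.4,4],0],
  [3.6,[-0.3,-0.4,4],0],
  [3.6,[-0.1,0,4],0],
  [3.6,[0,0,4],0],
  [3.6,[0,0,2],0],
  [3.6,[0,0,0],0],
])

```text
time_s: 13.6
tcp_pos: [597.5, -105.9, 60.6]
eef_rot: [[-0.997, 0.077, 0.032], [0.075, 0.996, -0.056], [-0.036, -0.054, -0.998]]
ft_force: [-0.3, 0.9, -0.4]
gripper_width: 35.9
```

```bash
python3 - <<'E'
from h import *
goto(*U2W(56,-107.5),47)
E
```

```text
turn 0.005 shift [-0.55 -0.94  5.13] hor [-0.74 -1.21  0.09] tipU [ 48.6 -95.4] tip [ 596.3 -103.8   97.5] tz [ 0.032 -0.056 -0.998] F [-0.3  0.9 -0.4] t 13.6 w 35.9
```

Emit:
carry_out([
  [3.6,[-0.7,-1.1,1],0],
  [3.6,[0,0,1.4],0],
  [3.6,[0,0,1.2],0],
  [3.6,[0,0,0.8],0],
  [3.6,[0,0,0.3],0],
  [3.6,[0,0,0],0],
])

```text
time_s: 14.2
tcp_pos: [607.4, -119.7, 14.2]
eef_rot: [[-0.997, 0.074, 0.036], [0.072, 0.996, -0.057], [-0.04, -0.054, -0.998]]
ft_force: [-0.3, 0.2, 0.2]
gripper_width: 36.3
```

```bash
python3 - <<'E'
from h import *
goto(*U2W(56,-107.5),47)
E
```

```text
turn 0.007 shift [0.36 0.1  0.39] hor [ 0.34  0.08 -0.02] tipU [  59.4 -108.3] tip [ 606.1 -117.6   51.1] tz [ 0.036 -0.057 -0.998] F [-0.3  0.2  0.2] t 14.2 w 36.3
```

Emit:
carry_out([
  [3.6,[0.3,0.1,0.3],0],
  [0.5,[0,0,0],0],
  [0.5,[0,0,0],0],
  [0.5,[0,0,0],0],
  [0.5,[0,0,0],0],
  [0.5,[0,0,0],0],
  [0.5,[0,0,0],0],
])

```text
time_s: 14.9
tcp_pos: [605.9, -118.0, 14.1]
eef_rot: [[-0.996, 0.074, 0.04], [0.072, 0.996, -0.056], [-0.044, -0.053, -0.998]]
ft_force: [-0.4, -0.0, -0.4]
gripper_width: 13.1
```

Emit:
carry_out([
  [0.5,[0,0,-1],0],
  [0.5,[0,0,-2],0],
  [0.5,[0,0,-3],0],
  [0.5,[0,0,-4],0],
  [0.5,[0,0,-4],0],
  [0.5,[0,0,0],0],
])

```text
time_s: 15.5
tcp_pos: [598.5, -110.5, 159.4]
eef_rot: [[-0.997, 0.075, 0.036], [0.073, 0.996, -0.057], [-0.04, -0.055, -0.998]]
ft_force: [0.3, -0.1, -0.7]
gripper_width: 12.9
```

```bash
python3 - <<'E'
from h import *
t=grab('top')
print('carton',[np.round(onz(t,p,110)[:2],1) for p in((104.6,188.8),(164,196),(154.6,268),(92,265))])
h=cv2.cvtColor(t['img'],cv2.COLOR_RGB2HSV);b=((h[...,0]>8)&(h[...,0]<22)&(h[...,1]>90)&(h[...,2]<130)).astype(np.uint8)
b=cv2.morphologyEx(b,cv2.MORPH_OPEN,np.ones((3,3)));n,l,s,ce=cv2.connectedComponentsWithStats(b)
for i in range(1,n):
    if s[i,4]>800: print(s[i],ce[i],np.round(onz(t,ce[i],5)))
goto(500,390,180)
E
```

```text
carton [array([616.6, 470.4]), array([596.9, 297.5]), array([392.6, 309.8]), array([398.7, 484.8])]
[  88   81  472   11 4223] [324.83400426  86.05351646] [ 995. -173.    5.]
[  95  191   68   75 1432] [114.74790503 222.07681564] [538. 476.   5.]
[152 197  22  77 832] [163.17067308 236.03004808] [496. 324.   5.]
[ 522  293   22  118 1760] [534.69375    345.16306818] [ 193. -767.    5.]
[547 303  13 111 950] [554.72421053 347.78947368] [ 186. -823.    5.]
turn 0.007 shift [13.58 48.86 -1.76] hor [13.53 48.79 -3.13] tipU [ 48.5 -99.7] tip [ 595.9 -108.1  193.7] tz [ 0.032 -0.056 -0.998] F [ 0.4  0.9 -1.3] t 15.55 w 12.8
```

Emit:
carry_out([
  [0.5,[0.3,1.5,-1],0],
  [0.5,[0.6,3,0],0],
  [0.5,[0.6,4,0],0],
  [0.5,[0.6,4.2,-0.2],0],
  [0.5,[0.6,4.2,-0.2],0],
  [0.5,[0.6,4.2,-0.2],0],
  [0.5,[0.6,4.2,-0.2],0],
  [0.5,[0.6,4.2,-0.2],0],
  [0.5,[0.6,4.2,-0.2],0],
  [0.5,[0.6,4.2,-0.2],0],
  [0.5,[0.6,4.2,-0.2],0],
  [0.5,[0.6,4,0],0],
  [0.5,[0.6,3,0],0],
  [0.5,[0,0,0],0],
])

```text
time_s: 16.95
tcp_pos: [540.4, 411.6, 140.5]
eef_rot: [[-0.997, 0.073, 0.006], [0.073, 0.996, -0.059], [-0.011, -0.059, -0.998]]
ft_force: [-0.6, -0.2, -2.2]
gripper_width: 12.7
```

```bash
python3 - <<'E'
from h import *
goto(566,386,75,86);wrist('w4')
E
```

```text
turn -0.003 shift [-2.66 -1.98 10.41] hor [-2.77 -2.58  0.18] tipU [-49.8 415.9] tip [540.2 413.8 177.5] tz [ 0.006 -0.059 -0.998] F [-0.6 -0.2 -2.2] t 16.95 w 12.7
```

View pics/w4.png

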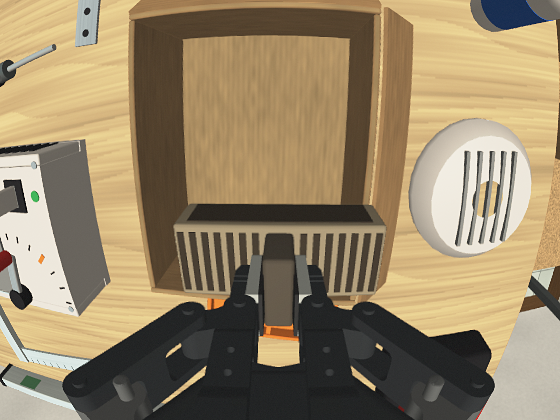

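The cartridge hangs by its tab over the carton. The rim runs from about col 133-150 on the left to col 379 on the right, and the near wall is at row 12.

```bash
python3 - <<'E'
from h import *
c=wrist()
for p in((131,14),(380,10),(141,150),(378,150),(256,10)): print(p,np.round(onz(c,p,110),1))
for p in((183,40),(349,36),(190,200),(343,200)): print('floor',p,np.round(onz(c,p,5),1))
goto(560,386,75,86)
E
```

```text
(131, 14) [385.4 317.1 110. ]
(380, 10) [402.8 482.4 110. ]
(141, 150) [483.7 314.  110. ]
(378, 150) [495.4 476.5 110. ]
(256, 10) [399.6 403.8 110. ]
floor (183, 40) [390.6 318.4   5. ]
floor (349, 36) [402.5 478.2   5. ]
floor (190, 200) [556.3 305.5   5. ]
floor (343, 200) [565.2 465.5   5. ]
turn -0.006 shift [-1.94 -1.66 10.42] hor [-2.05 -2.29  0.16] tipU [-48.6 412.5] tip [541.1 410.3 177.8] tz [ 0.006 -0.061 -0.998] F [ 0.4 -0.6 -1.5] t 17.05 w 12.5
```

Emit:
carry_out([
  [0.5,[-1.2,-1.2,2],0],
  [0.5,[-1.2,-1,3],0],
  [0.5,[0,0,3],0],
  [0.5,[0,0,2.5],0],
  [0.5,[0,0,1.0],0],
  [0.5,[0,0,0.3],0],
  [0.5,[0,0,0],0],
])

```text
time_s: 17.75
tcp_pos: [565.1, 367.9, 22.3]
eef_rot: [[-0.996, 0.085, 0.004], [0.084, 0.994, -0.065], [-0.01, -0.064, -0.998]]
ft_force: [0.1, -0.7, -0.2]
gripper_width: 13.1
```

```bash
python3 -c "
from h import *
goto(566,387,52,86)"
```

```text
turn -0.015 shift [0.02 1.72 0.61] hor [ 0.01  1.67 -0.11] tipU [-21.6 374.5] tip [564.9 370.3  59.2] tz [ 0.004 -0.065 -0.998] F [ 0.1 -0.7 -0.2] t 17.75 w 13.1
```

Emit:
carry_out([
  [0.5,[0,0.8,0.2],0],
  [0.5,[0,0.7,0.2],0],
  [3.2,[0,0,0],0],
  [3.2,[0,0,0],0],
  [3.2,[0,0,0],0],
  [3.2,[0,0,-2],0],
  [3.2,[0,0,-4],0],
  [3.2,[0,0,-4],0],
  [3.2,[0,0,-3.5],0],
  [3.2,[0,-3,0],0],
  [3.2,[0,-4,0],0],
])

```text
time_s: 18.85
tcp_pos: [561.7, 328.3, 166.7]
eef_rot: [[-0.997, 0.078, 0.014], [0.077, 0.995, -0.059], [-0.018, -0.058, -0.998]]
ft_force: [0.8, -0.6, -0.1]
gripper_width: 31.6
```

```bash
python3 -c "
from h import *
goto(*U2W(0,-107.5),110,85.3)"
```

```text
turn 0.004 shift [ -1.98 -43.59  11.95] hor [ -2.15 -44.14   2.6 ] tipU [-22.  334.6] tip [561.2 330.5 203.7] tz [ 0.014 -0.059 -0.998] F [ 0.8 -0.6 -0.1] t 18.85 w 31.6
```

Emit:
carry_out([
  [3.6,[-0.2,-4.3,0.2],0],
  [3.6,[-0.2,-4.5,0.2],0],
  [3.6,[-0.2,-4.5,0.2],0],
  [3.6,[-0.2,-4.5,0.2],0],
  [3.6,[-0.2,-4.5,0.2],0],
  [3.6,[-0.2,-4.5,0.2],0],
  [3.6,[-0.2,-4.5,0.2],0],
  [3.6,[-0.2,-4.5,0.5],0],
  [3.6,[-0.2,-4,2],0],
  [3.6,[-0.2,-2.5,3],0],
  [3.6,[0,0,2],0],
  [3.6,[0,0,0],0],
])

```text
time_s: 20.05
tcp_pos: [553.7, -121.2, 110.4]
eef_rot: [[-0.996, 0.083, 0.034], [0.08, 0.995, -0.062], [-0.039, -0.059, -0.997]]
ft_force: [0.3, 0.6, -0.6]
gripper_width: 36.2
```

```bash
python3 -c "
from h import *
goto(*U2W(0,-107.5),50,85.3)"
```

```text
turn -0.001 shift [0.99 1.22 9.65] hor [ 0.61  0.65 -0.06] tipU [   6.1 -114. ] tip [ 552.4 -118.9  147.3] tz [ 0.034 -0.062 -0.997] F [ 0.3  0.6 -0.6] t 20.05 w 36.2
```

Emit:
carry_out([
  [3.6,[0.5,0.7,2],0],
  [3.6,[0.4,0.5,2.5],0],
  [3.6,[0.2,0,2.2],0],
  [3.6,[0.1,0,1.5],0],
  [3.6,[0,0,0.8],0],
  [3.6,[0,0,0],0],
])

```text
time_s: 20.65
tcp_pos: [550.7, -112.7, 24.0]
eef_rot: [[-0.996, 0.08, 0.043], [0.077, 0.995, -0.065], [-0.048, -0.061, -0.997]]
ft_force: [-0.0, -0.2, 0.7]
gripper_width: 36.0
```

```bash
python3 -c "
from h import *
goto(*U2W(0,-107.5),48,85.3)"
```

```text
turn 0.002 shift [ 0.27 -0.11  1.29] hor [ 0.21 -0.19  0.  ] tipU [   2.1 -105.6] tip [ 549.1 -110.2   60.9] tz [ 0.043 -0.065 -0.997] F [-0.  -0.2  0.7] t 20.65 w 36.0
```

Emit:
carry_out([
  [3.6,[0.2,-0.1,0.7],0],
  [3.6,[0,0,0.4],0],
  [0.5,[0,0,0],0],
  [0.5,[0,0,0],0],
  [0.5,[0,0,0],0],
  [0.5,[0,0,0],0],
  [0.5,[0,0,0],0],
  [0.5,[0,0,-1],0],
  [0.5,[0,0,-2],0],
  [0.5,[0,0,-3],0],
  [0.5,[0,0,-4],0],
  [0.5,[0,0,-4],0],
  [0.5,[0,0,-1],0],
])

```text
time_s: 21.95
tcp_pos: [542.2, -104.6, 171.6]
eef_rot: [[-0.996, 0.08, 0.043], [0.077, 0.995, -0.066], [-0.048, -0.063, -0.997]]
ft_force: [0.1, -0.7, -0.9]
gripper_width: 13.3
```

```bash
python3 -c "
from h import *
goto(505,391,195,86)"
```

```text
turn -0.01 shift [ 6.9  48.94 -2.07] hor [ 6.83 48.85 -3.41] tipU [ -7.1 -98.3] tip [ 540.6 -102.2  208.5] tz [ 0.043 -0.066 -0.997] F [ 0.1 -0.7 -0.9] t 21.95 w 13.3
```

Emit:
carry_out([
  [0.5,[0.3,1.5,0],-0.01],
  [0.5,[0.5,3,-0.2],0],
  [0.5,[0.5,4,-0.2],0],
  [0.5,[0.5,4.2,-0.2],0],
  [0.5,[0.5,4.2,-0.2],0],
  [0.5,[0.5,4.2,-0.2],0],
  [0.5,[0.5,4.2,-0.2],0],
  [0.5,[0.5,4.2,-0.2],0],
  [0.5,[0.5,4.2,-0.2],0],
  [0.5,[0.5,4.2,-0.2],0],
  [0.5,[0.5,4,-0.2],0],
  [0.5,[0.5,2.6,0],0],
  [0.5,[0.3,1.5,0],0],
  [0.5,[0,0,0],0],
])

```text
time_s: 23.35
tcp_pos: [492.8, 381.9, 135.7]
eef_rot: [[-0.998, 0.062, 0.017], [0.06, 0.995, -0.075], [-0.022, -0.074, -0.997]]
ft_force: [0.0, 0.5, -1.3]
gripper_width: 12.7
```

```bash
python3 -c "
from h import *
goto(503,391,52,86)"
```

```text
turn 0.008 shift [-0.77  1.6  12.  ] hor [-1.03  0.71 -0.03] tipU [-95.2 382.9] tip [492.2 384.6 172.6] tz [ 0.017 -0.075 -0.997] F [ 0.   0.5 -1.3] t 23.35 w 12.7
```

Emit:
carry_out([
  [0.5,[-0.4,0.6,2],0],
  [0.5,[-0.3,0.6,3],0],
  [0.5,[0,0.4,3],0],
  [0.5,[0,0.2,2.2],0],
  [0.5,[0,0,0.9],0],
  [0.5,[0,0,0.2],0],
  [0.5,[0,0,0],0],
])

```text
time_s: 24.05
tcp_pos: [500.9, 383.3, 15.3]
eef_rot: [[-0.998, 0.066, 0.012], [0.065, 0.994, -0.082], [-0.018, -0.081, -0.997]]
ft_force: [-0.3, 0.3, -1.3]
gripper_width: 12.6
```

```bash
python3 -c "
from h import *
goto(503,391,52,86)"
```

```text
turn 0.003 shift [-0.23  0.48 -0.02] hor [-0.23  0.48 -0.03] tipU [-87.2 385.3] tip [500.4 386.4  52.2] tz [ 0.012 -0.082 -0.997] F [-0.3  0.3 -1.3] t 24.05 w 12.6
```

Emit:
carry_out([
  [3.2,[0,0,0],0],
  [3.2,[0,0,0],0],
  [3.2,[0,0,0],0],
  [3.2,[0,0,-2],0],
  [3.2,[0,0,-4],0],
  [3.2,[0,0,-4],0],
  [3.2,[0,0,-4],0],
  [3.2,[0,-3,-1],0],
  [3.2,[0,-4,0],0],
  [3.2,[0,0,0],0],
])

```text
time_s: 25.05
tcp_pos: [498.2, 327.9, 186.4]
eef_rot: [[-0.998, 0.065, 0.028], [0.063, 0.995, -0.074], [-0.032, -0.073, -0.997]]
ft_force: [0.5, -1.3, 0.4]
gripper_width: 31.9
```

```bash
python3 -c "
from h import *
goto(*U2W(-56,-107.5),110,85.3)"
```

```text
turn 0.017 shift [ -2.51 -42.77  14.56] hor [ -2.88 -43.59   3.26] tipU [-85.8 329.5] tip [497.2 330.7 223.3] tz [ 0.028 -0.074 -0.997] F [ 0.5 -1.3  0.4] t 25.05 w 31.9
```

Emit:
carry_out([
  [3.6,[-0.2,-4.2,0.3],0.017],
  [3.6,[-0.3,-4.3,0.4],0],
  [3.6,[-0.3,-4.3,0.4],0],
  [3.6,[-0.3,-4.3,0.4],0],
  [3.6,[-0.3,-4.3,0.4],0],
  [3.6,[-0.3,-4.3,0.4],0],
  [3.6,[-0.3,-4.3,0.4],0],
  [3.6,[-0.2,-4.3,1],0],
  [3.6,[-0.2,-4,2],0],
  [3.6,[0,-2,3],0],
  [3.6,[0,0,3],0],
  [3.6,[0,0,0],0],
])

```text
time_s: 26.25
tcp_pos: [507.1, -93.3, 105.9]
eef_rot: [[-0.995, 0.079, 0.056], [0.075, 0.995, -0.07], [-0.062, -0.066, -0.996]]
ft_force: [-0.3, 0.3, -0.8]
gripper_width: 36.0
```

```bash
python3 -c "
from h import *
goto(*U2W(-56,-107.5),55,85.3)"
```

```text
turn 0.002 shift [ 1.8  -1.19  8.77] hor [ 1.25 -1.77  0.04] tipU [-43.5 -89.8] tip [505.  -90.7 142.7] tz [ 0.056 -0.07  -0.996] F [-0.3  0.3 -0.8] t 26.25 w 36.0
```

Emit:
carry_out([
  [3.6,[0.7,-0.6,2],0],
  [3.6,[0.6,-0.5,2.3],0],
  [3.6,[0.4,0,2],0],
  [3.6,[0.2,0,1.5],0],
  [3.6,[0,0,0.5],0],
  [3.6,[0,0,0],0],
])

```text
time_s: 26.85
tcp_pos: [500.3, -107.3, 28.9]
eef_rot: [[-0.995, 0.074, 0.069], [0.069, 0.995, -0.072], [-0.074, -0.067, -0.995]]
ft_force: [-0.0, 0.4, 0.7]
gripper_width: 36.1
```

```bash
python3 -c "
from h import *
goto(*U2W(-56,-107.5),48,85.3)"
```

```text
turn 0.008 shift [ 0.78 -0.21  1.74] hor [ 0.65 -0.33 -0.03] tipU [ -49.5 -104.2] tip [ 497.8 -104.6   65.7] tz [ 0.069 -0.072 -0.995] F [-0.   0.4  0.7] t 26.85 w 36.1
```

Emit:
carry_out([
  [3.6,[0.6,-0.2,0.7],0],
  [3.6,[0,0,0.6],0],
  [3.6,[0,0,0.3],0],
  [0.5,[0,0,0],0],
  [0.5,[0,0,0],0],
  [0.5,[0,0,0],0],
  [0.5,[0,0,0],0],
  [0.5,[0,0,0],0],
  [0.5,[0,0,-1],0],
  [0.5,[0,0,-2],0],
  [0.5,[0,0,-3],0],
  [0.5,[0,0,-4],0],
  [0.5,[0,0,-4],0],
  [0.5,[0,0,-1],0],
])

```text
time_s: 28.25
tcp_pos: [487.1, -99.8, 172.0]
eef_rot: [[-0.994, 0.075, 0.074], [0.069, 0.995, -0.075], [-0.08, -0.069, -0.994]]
ft_force: [0.8, -0.0, -1.1]
gripper_width: 12.9
```

```bash
python3 -c "
from h import *
goto(440,396,195,86)"
```

```text
turn -0.005 shift [ 7.68 48.85 -2.61] hor [ 7.57 48.76 -3.99] tipU [-63.6 -97.8] tip [484.3 -97.  208.8] tz [ 0.074 -0.075 -0.994] F [ 0.8 -0.  -1.1] t 28.25 w 12.9
```

Emit:
carry_out([
  [0.5,[0.3,1.5,-0.3],0],
  [0.5,[0.5,3,-0.4],0],
  [0.5,[0.5,4,-0.4],0],
  [0.5,[0.5,4.2,-0.4],0],
  [0.5,[0.5,4.2,-0.4],0],
  [0.5,[0.5,4.2,-0.4],0],
  [0.5,[0.5,4.2,-0.3],0],
  [0.5,[0.5,4.2,-0.3],0],
  [0.5,[0.5,4.2,-0.3],0],
  [0.5,[0.5,4.2,-0.3],0],
  [0.5,[0.5,4,-0.2],0],
  [0.5,[0.5,2.6,0],0],
  [0.5,[0.3,1.5,0],0],
  [0.5,[0,0,0],0],
])

```text
time_s: 29.65
tcp_pos: [458.9, 379.3, 169.7]
eef_rot: [[-0.994, 0.082, 0.079], [0.075, 0.994, -0.083], [-0.085, -0.077, -0.993]]
ft_force: [0.4, -0.3, 0.2]
gripper_width: 13.0
```

```bash
python3 -c "
from h import *
goto(440,396,54,86)"
```

```text
turn -0.013 shift [ 2.97  2.41 14.9 ] hor [ 1.67  1.24 -0.24] tipU [-131.2  377.7] tip [455.9 382.4 206.4] tz [ 0.079 -0.083 -0.993] F [ 0.4 -0.3  0.2] t 29.65 w 13.0
```

Emit:
carry_out([
  [0.5,[0.8,0.7,2.5],-0.013],
  [0.5,[0.8,0.7,3],0],
  [0.5,[0.6,0.5,3],0],
  [0.5,[0.3,0.3,3],0],
  [0.5,[0.1,0.1,2],0],
  [0.5,[0,0,0.5],0],
  [0.5,[0,0,0],0],
])

```text
time_s: 30.35
tcp_pos: [448.0, 383.9, 23.4]
eef_rot: [[-0.994, 0.077, 0.08], [0.07, 0.994, -0.089], [-0.086, -0.082, -0.993]]
ft_force: [0.1, 0.5, -0.6]
gripper_width: 12.4
```

```bash
python3 -c "
from h import *
goto(440,396,54,86)"
```

```text
turn -0.008 shift [0.61 0.89 0.49] hor [ 0.55  0.84 -0.12] tipU [-142.4  381.5] tip [445.  387.2  60.1] tz [ 0.08  -0.089 -0.993] F [ 0.1  0.5 -0.6] t 30.35 w 12.4
```

Emit:
carry_out([
  [3.2,[0,0,0],0],
  [3.2,[0,0,0],0],
  [3.2,[0,0,0],0],
  [3.2,[0,0,-2],0],
  [3.2,[0,0,-4],0],
  [3.2,[0,0,-4],0],
  [3.2,[0,0,-4],0],
  [3.2,[0,0,-2],0],
  [3.2,[0,0,0],0],
])

```text
time_s: 31.25
tcp_pos: [438.5, 399.7, 197.7]
eef_rot: [[-0.993, 0.08, 0.091], [0.072, 0.994, -0.081], [-0.097, -0.074, -0.993]]
ft_force: [-0.2, 0.2, -1.1]
gripper_width: 31.8
```

```bash
python3 -c "
from h import *
goto(620,-330,230,85.3)
c=grab('side')"
```

```text
turn 0.002 shift [-23.76 -71.29   8.07] hor [-23.8  -71.32   7.64] tipU [-153.6  396.3] tip [435.1 402.7 234.4] tz [ 0.091 -0.081 -0.993] F [-0.2  0.2 -1.1] t 31.25 w 31.8
```

Emit:
carry_out([
  [5,[-1.25,-3.8,0.4],0],
  [5,[-1.25,-3.8,0.4],0],
  [5,[-1.25,-3.8,0.4],0],
  [5,[-1.25,-3.8,0.4],0],
  [5,[-1.25,-3.8,0.4],0],
  [5,[-1.25,-3.8,0.4],0],
  [5,[-1.25,-3.8,0.4],0],
  [5,[-1.25,-3.8,0.4],0],
  [5,[-1.25,-3.8,0.4],0],
  [5,[-1.25,-3.8,0.4],0],
  [5,[-1.25,-3.8,0.4],0],
  [5,[-1.25,-3.8,0.4],0],
  [5,[-1.25,-3.8,0.4],0],
  [5,[-1.25,-3.8,0.4],0],
  [5,[-1.25,-3.8,0.4],0],
  [5,[-1.25,-3.8,0.4],0],
  [5,[-1.25,-3.8,0.4],0],
  [5,[-1.25,-3.8,0.4],0],
  [5,[0,0,0],0],
])

```text
time_s: 33.2
tcp_pos: [606.5, -330.7, 165.1]
eef_rot: [[-0.995, 0.075, 0.06], [0.071, 0.995, -0.077], [-0.066, -0.073, -0.995]]
ft_force: [-0.1, -0.1, -0.4]
gripper_width: 50.1
```

```bash
python3 -c "
from h import *
st();goto(574,-336,80,85.3);wrist('w5')"
```

```text
t 33.2 tcp [ 606.5 -330.7  165.1] F [-0.1 -0.1 -0.4] w 50.1089841396715
[[-0.995, 0.075, 0.06], [0.071, 0.995, -0.077], [-0.066, -0.073, -0.995]] [-33.9  30.5   2.6  56.8  -1.8 -29.7]
turn 0.006 shift [ 3.75 -0.17 12.01] hor [ 2.95 -1.06 -0.12] tipU [  74.9 -318. ] tip [ 604.3 -327.9  201.9] tz [ 0.06  -0.077 -0.995] F [-0.1 -0.1 -0.4] t 33.2 w 50.1
```

View pics/w5.png

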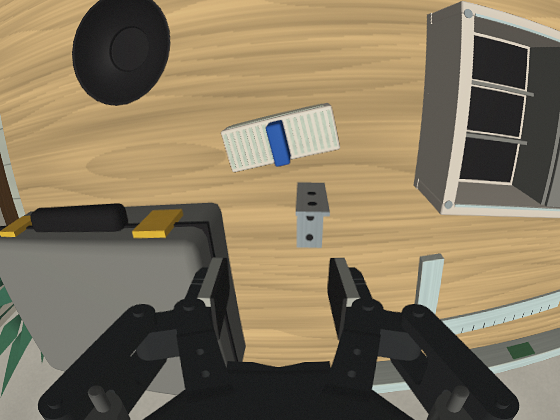

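All bays are empty. New1 is at (281,137), tilted about +14° in the image, and its bracket is nearby at (312,215).

```bash
cat >> h.py <<'E'
def carts(c):
    h=cv2.cvtColor(c['img'],cv2.COLOR_RGB2HSV);b=((h[...,0]>105)&(h[...,0]<125)&(h[...,1]>150)&(h[...,2]>90)).astype(np.uint8)
    n,l,s,ce=cv2.connectedComponentsWithStats(b)
    for i in range(1,n):
        if s[i,4]<80: continue
        # top face of tab: brightest blue part
        V=h[...,2];m=(l==i);m2=m&(V>np.percentile(V[m],60)-8);v,u=np.where(m2)
        P=np.array([onz(c,(a,q),60)[:2] for a,q in zip(u,v)],np.float32);r=cv2.minAreaRect(P)
        bx=s[i];x0,y0=max(bx[0]-80,0),max(bx[1]-60,0);w=((h[...,1]<50)&(h[...,2]>120));W=np.zeros_like(w);W[y0:bx[1]+bx[3]+60,x0:bx[0]+bx[2]+80]=w[y0:bx[1]+bx[3]+60,x0:bx[0]+bx[2]+80];W|=m
        W=cv2.morphologyEx(W.astype(np.uint8),cv2.MORPH_CLOSE,np.ones((5,5)));l2=cv2.connectedComponents(W)[1];q=l2==l2[int(ce[i][1]),int(ce[i][0])]
        v,u=np.where(q);Q=np.array([onz(c,(a,e),32)[:2] for a,e in zip(u,v)],np.float32);r2=cv2.minAreaRect(Q);bp=cv2.boxPoints(r2);e=[bp[1]-bp[0],bp[2]-bp[1]];e=max(e,key=np.linalg.norm)
        print('blue',s[i],'tab top',np.round(r[0],1),np.round(r[1],1),'frame',np.round(r2[0],1),np.round(r2[1],1),'axis deg',round(float(np.degrees(np.arctan2(e[1],e[0])))%180,1))
E
python3 - <<'E'
from h import *
c=wrist();carts(c)
for p in((297,183),(327,183),(329,213),(298,213)): print('brk top80',np.round(onz(c,p,80)[:2],1))
for p in((297,248),(323,248)): print('brk z0',np.round(onz(c,p,0)[:2],1))
print('case',[np.round(onz(c,p,z)[:2],1) for p in((217,203),(245,350)) for z in (0,60,110)])
E
```

```text
blue [263 125  23  43 623] tab top [ 572. -337.] [34.7 10.6] frame [ 572.9 -336.8] [ 48.7 108.7] axis deg 99.7
brk top80 [ 599.8 -318.4]
brk top80 [ 601.  -293.3]
brk top80 [ 628.5 -292. ]
brk top80 [ 627.3 -319. ]
brk z0 [ 708.7 -325.3]
brk z0 [ 710.1 -294.1]
case [array([ 646.3, -414.3]), array([ 622.5, -395.7]), array([ 602.7, -380.2]), array([ 890.3, -412.7]), array([ 823.2, -394.4]), array([ 767.3, -379.1])]
```

```bash
python3 - <<'E'
from h import *
goto(572.3,-337,100,99.7)
E
```

```text
turn -0.241 shift [ 3.93 -0.11  9.99] hor [ 3.28 -0.82 -0.15] tipU [  73.6 -313.6] tip [ 603.3 -323.3  201.8] tz [ 0.058 -0.074 -0.996] F [ 0.7  0.2 -0.4] t 33.3 w 49.9
```

Emit:
carry_out([
  [3.8,[0,0,0],-0.12],
  [3.8,[0,0,0],-0.12],
  [3.8,[1.2,0,2],0],
  [3.8,[1.2,0,3],0],
  [3.8,[1.2,0,3],0],
  [3.8,[0.3,0,1.5],0],
  [3.8,[0,0,0],0],
])

```text
time_s: 34.0
tcp_pos: [568.6, -326.7, 62.6]
eef_rot: [[-0.98, -0.189, 0.054], [-0.192, 0.979, -0.067], [-0.041, -0.076, -0.996]]
ft_force: [-0.1, 0.5, 0.1]
gripper_width: 38.4
```

```bash
python3 - <<'E'
from h import *
goto(572.3,-337,38,99.7)
carts(wrist())
E
```

```text
turn 0.021 shift [-0.1  -0.88  6.24] hor [-0.35 -1.35  0.12] tipU [  37.  -317.5] tip [ 566.6 -324.3   99.5] tz [ 0.054 -0.067 -0.996] F [-0.1  0.5  0.1] t 34.0 w 38.4
blue [ 253  208   22   55 1129] tab top [ 571.7 -337.5] [34.9 11. ] frame [ 577.1 -336.1] [ 59.3 108.3] axis deg 99.7
```

Emit:
carry_out([
  [3.8,[-0.2,-0.8,0.5],0.02],
  [3.8,[-0.1,-0.4,1.3],0],
  [3.8,[0,0,1.5],0],
  [3.8,[0,0,1.2],0],
  [3.8,[0,0,0.6],0],
  [3.8,[0,0,0.2],0],
  [3.8,[0,0,0],0],
])

```text
time_s: 34.75
tcp_pos: [581.0, -342.4, 10.3]
eef_rot: [[-0.984, -0.17, 0.059], [-0.174, 0.982, -0.069], [-0.046, -0.079, -0.996]]
ft_force: [0.1, -0.2, 0.5]
gripper_width: 37.9
```

```bash
python3 - <<'E'
from h import *
goto(571.7,-337.3,38,99.7)
E
```

```text
turn 0.002 shift [0.7  0.44 0.85] hor [ 0.66  0.37 -0.06] tipU [  50.5 -332. ] tip [ 578.8 -339.8   47.1] tz [ 0.059 -0.069 -0.996] F [ 0.1 -0.2  0.5] t 34.75 w 37.9
```

Emit:
carry_out([
  [3.8,[0.6,0.3,0.4],0],
  [3.8,[0,0,0.3],0],
  [0.5,[0,0,0],0],
  [0.5,[0,0,0],0],
  [0.5,[0,0,0],0],
  [0.5,[0,0,0],0],
  [0.5,[0,0,0],0],
])

```text
time_s: 35.45
tcp_pos: [574.7, -339.5, 5.2]
eef_rot: [[-0.983, -0.171, 0.061], [-0.175, 0.982, -0.067], [-0.048, -0.077, -0.996]]
ft_force: [0.1, -0.2, -0.9]
gripper_width: 12.6
```

Emit:
carry_out([
  [0.5,[0,0,-1],0],
  [0.5,[0,0,-2],0],
  [0.5,[0,0,-3],0],
  [0.5,[0,0,-4],0],
  [0.5,[0,0,-3],0.12],
  [0.5,[0,0,0],0.12],
  [0.5,[0,0,0],0],
])

```text
time_s: 36.15
tcp_pos: [566.7, -331.5, 142.1]
eef_rot: [[-0.995, 0.077, 0.062], [0.072, 0.995, -0.07], [-0.067, -0.065, -0.996]]
ft_force: [0.8, -0.4, -1.2]
gripper_width: 13.0
```

```bash
python3 - <<'E'
from h import *
goto(*U2W(56,-109),160,85.3)
E
```

```text
turn 0.005 shift [-2.04 21.41  0.63] hor [-2.17 21.29 -1.25] tipU [  35.2 -322.3] tip [ 564.4 -328.9  178.9] tz [ 0.062 -0.07  -0.996] F [ 0.8 -0.4 -1.2] t 36.15 w 13.0
```

Emit:
carry_out([
  [0.5,[-0.2,1.5,0],0.005],
  [0.5,[-0.3,3,0],0],
  [0.5,[-0.4,4,0],0],
  [0.5,[-0.4,4.2,0],0],
  [0.5,[-0.4,4,0],0],
  [0.5,[-0.3,2.2,0],0],
  [0.5,[0,1.0,0],0],
  [0.5,[0,0,0],0],
  [0.5,[0,0,0],0],
])

```text
time_s: 37.05
tcp_pos: [599.1, -122.0, 124.0]
eef_rot: [[-0.996, 0.066, 0.053], [0.062, 0.996, -0.066], [-0.057, -0.063, -0.996]]
ft_force: [0.4, -0.2, -0.5]
gripper_width: 12.8
```

```bash
python3 - <<'E'
from h import *
c=wrist();carts(c)
goto(*U2W(56,-109),100,85.3)
E
```

```text
blue [ 263  230   31   91 2504] tab top [ 688.5 -133.5] [22.8 70.9] frame [ 706.3 -136.2] [196.7 249.1] axis deg 177.2
turn 0.015 shift [-0.18  0.6   6.08] hor [-0.53  0.22  0.02] tipU [  50.7 -111.2] tip [ 597.1 -119.8  160.8] tz [ 0.053 -0.066 -0.996] F [ 0.7  0.1 -0.4] t 37.1 w 12.8
```

Emit:
carry_out([
  [0.5,[-0.3,0.3,0.8],0.015],
  [0.5,[-0.1,0.2,1],0],
  [0.5,[0,0,0.5],0],
  [0.5,[0,0,0],0],
  [0.5,[0,0,0],0],
])

```text
time_s: 37.6
tcp_pos: [604.4, -123.2, 98.1]
eef_rot: [[-0.995, 0.088, 0.052], [0.085, 0.994, -0.067], [-0.058, -0.062, -0.996]]
ft_force: [0.3, 0.4, -0.7]
gripper_width: 12.3
```

```bash
python3 - <<'E'
from h import *
goto(*U2W(56,-107.5),100,85.3)
E
```

```text
turn -0.007 shift [0.21 0.63 3.45] hor [ 0.01  0.42 -0.03] tipU [  56.1 -111.7] tip [ 602.4 -120.7  134.9] tz [ 0.052 -0.067 -0.996] F [ 0.3  0.4 -0.7] t 37.6 w 12.3
```

Emit:
carry_out([
  [0.5,[0.1,0.4,0.3],-0.007],
  [0.5,[0.08,0.08,1],0],
  [0.5,[0.1,0.08,1],0],
  [0.5,[0.1,0.08,1],0],
  [0.5,[0,0,0],0],
])

```text
time_s: 38.1
tcp_pos: [602.6, -118.4, 61.8]
eef_rot: [[-0.995, 0.081, 0.052], [0.077, 0.995, -0.067], [-0.057, -0.063, -0.996]]
ft_force: [-0.9, 0.9, -1.0]
gripper_width: 13.0
```

```bash
python3 - <<'E'
from h import *
goto(*U2W(56,-107.5),54,85.3)
E
```

```text
turn 0.001 shift [0.05 0.24 4.46] hor [-0.21 -0.04  0.01] tipU [  53.9 -107.1] tip [ 600.6 -115.9   98.7] tz [ 0.052 -0.067 -0.996] F [-0.9  0.9 -1. ] t 38.1 w 13.0
```

Emit:
carry_out([
  [0.5,[-0.1,0,0.6],0],
  [0.5,[0,0.05,0.8],0],
  [0.5,[0.05,0.05,0.8],0],
  [0.5,[0.05,0.05,0.8],0],
  [0.5,[0,0,0.4],0],
  [0.5,[0,0,0],0],
])

```text
time_s: 38.7
tcp_pos: [604.6, -119.2, 24.3]
eef_rot: [[-0.995, 0.081, 0.052], [0.077, 0.995, -0.067], [-0.057, -0.062, -0.996]]
ft_force: [-0.7, 1.1, -1.2]
gripper_width: 13.3
```

```bash
python3 - <<'E'
from h import *
goto(*U2W(56,-107.5),54,85.3)
E
```

```text
turn 0.001 shift [0.04 0.07 0.71] hor [-0.    0.02 -0.  ] tipU [  56.  -107.7] tip [ 602.7 -116.8   61.1] tz [ 0.052 -0.067 -0.996] F [-0.7  1.1 -1.2] t 38.7 w 13.3
```

Emit:
carry_out([
  [0.5,[0,0,0.3],0],
  [0.5,[0,0,0.2],0],
  [0.5,[0,0,0.1],0],
  [0.5,[0,0,0],0],
])

```text
time_s: 39.1
tcp_pos: [605.5, -119.9, 18.4]
eef_rot: [[-0.995, 0.081, 0.053], [0.077, 0.995, -0.067], [-0.058, -0.063, -0.996]]
ft_force: [0.4, 0.2, -0.7]
gripper_width: 12.6
```

Emit:
carry_out([
  [3.4,[0,0,0],0],
  [3.4,[0,0,0],0],
  [3.4,[0,0,0],0],
  [3.4,[0,0,-1],0],
  [3.4,[0,0,-2],0],
  [3.4,[0,0,-3],0],
  [3.4,[0,0,-4],0],
  [3.4,[0,0,-4],0],
  [3.4,[0,0,0],0],
])

```text
time_s: 40.0
tcp_pos: [598.0, -110.1, 167.1]
eef_rot: [[-0.995, 0.081, 0.055], [0.078, 0.995, -0.068], [-0.06, -0.063, -0.996]]
ft_force: [0.9, -0.4, 0.4]
gripper_width: 33.9
```

```bash
python3 - <<'E'
from h import *
carts(grab('top'));carts(grab('side'))
goto(430,-312,210,85.3)
E
```

```text
blue [  20   64   67   62 2361] tab top [949.9 697.4] [171.5 209.2] frame [975.2 621.4] [642.2 563.3] axis deg 3.8
blue [479 297  36  35 383] tab top [ 280.3 -640.4] [92. 92.] frame [635.2 -10.7] [1314.7 1873.1] axis deg 90.0
blue [329  73  27  26 356] tab top [950.3 416.5] [ 66.9 153.7] frame [1157.7  459.4] [933.2 481.9] axis deg 65.7
turn 0.001 shift [ 14.63 -21.78  -0.52] hor [ 14.69 -21.71   0.56] tipU [ 46.2 -98.9] tip [ 593.7 -107.2  199.1] tz [ 0.048 -0.066 -0.997] F [ 0.3  0.8 -1.1] t 40.1 w 33.9
```

Emit:
carry_out([
  [3.8,[2.2,-3.3,0],0],
  [3.8,[2.4,-3.5,0.1],0],
  [3.8,[2.4,-3.5,0.1],0],
  [3.8,[2.4,-3.5,0.1],0],
  [3.8,[2.4,-3.5,0.1],0],
  [3.8,[2.2,-3.2,0.1],0],
  [3.8,[0,0,0],0],
])

```text
time_s: 40.8
tcp_pos: [430.3, -305.3, 153.7]
eef_rot: [[-0.996, 0.076, 0.038], [0.074, 0.996, -0.059], [-0.042, -0.056, -0.998]]
ft_force: [0.7, -0.6, 0.3]
gripper_width: 37.8
```

```bash
python3 - <<'E'
from h import *
c=wrist('w6');carts(c)
goto(357,-312,100,90)
E
```

```text
blue [230  30  22  45 696] tab top [ 310.6 -332.8] [34.5 10.6] frame [ 310.4 -332.8] [ 46.6 108.8] axis deg 93.2
blue [  0  51  18  77 537] tab top [ 290.3 -602.2] [34.9 89. ] frame [ 667.3 -536.1] [1019.9 1794.2] axis deg 93.9
blue [446 315  16  24 208] tab top [ 614.7 -112.6] [11.4 35.9] frame [ 595.6 -109.8] [109.2 134.5] axis deg 175.3
turn -0.074 shift [ 7.67 -0.55  8.77] hor [ 7.29 -1.04 -0.25] tipU [-101.  -306.1] tip [ 429.9 -301.6  190.5] tz [ 0.038 -0.057 -0.998] F [ 0.2 -0.2  0.7] t 40.85 w 37.8
```

New2 has been knocked aside. It is now at (310.6, -332.8), axis 93.2°, so I go to the new position.

```bash
python3 - <<'E'
from h import *
goto(310.5,-332.8,100,93.2)
E
```

```text
turn -0.13 shift [12.47 -1.96  8.65] hor [12.09 -2.45 -0.38] tipU [-101.  -306.1] tip [ 429.9 -301.6  190.5] tz [ 0.038 -0.057 -0.998] F [ 0.2 -0.2  0.7] t 40.85 w 37.8
```

Emit:
carry_out([
  [3.8,[2,0,0],-0.13],
  [3.8,[3,-0.5,1],0],
  [3.8,[3,-0.6,2],0],
  [3.8,[2.6,-0.5,2.5],0],
  [3.8,[1,-0.2,2],0],
  [3.8,[0,0,0],0],
  [3.8,[0,0,0],0],
])

```text
time_s: 41.55
tcp_pos: [319.5, -323.4, 69.5]
eef_rot: [[-0.997, -0.07, 0.037], [-0.072, 0.996, -0.048], [-0.034, -0.051, -0.998]]
ft_force: [-0.3, -0.4, 0.6]
gripper_width: 38.2
```

```bash
python3 - <<'E'
from h import *
carts(wrist());goto(310.5,-332.8,39,93.2)
E
```

```text
blue [ 256  188   22   55 1134] tab top [ 310.1 -333.3] [34.8 10.5] frame [ 314.8 -332.8] [ 56.4 108.5] axis deg 92.9
turn 0.015 shift [ 1.06 -0.73  6.77] hor [ 0.83 -1.08  0.03] tipU [-210.7 -335.2] tip [ 318.2 -321.6  106.5] tz [ 0.037 -0.048 -0.998] F [-0.5  0.8 -0.1] t 41.6 w 37.9
```

Emit:
carry_out([
  [3.8,[0.6,-0.6,0.7],0.015],
  [3.8,[0.4,-0.2,1.5],0],
  [3.8,[0.2,0,1.7],0],
  [3.8,[0.1,0,1.4],0],
  [3.8,[0,0,0.6],0],
  [3.8,[0,0,0],0],
])

```text
time_s: 42.2
tcp_pos: [315.6, -340.7, 12.5]
eef_rot: [[-0.997, -0.059, 0.044], [-0.061, 0.996, -0.058], [-0.041, -0.06, -0.997]]
ft_force: [-0.7, 0.4, -0.3]
gripper_width: 37.6
```

```bash
python3 - <<'E'
from h import *
goto(310.2,-333,40,93)
E
```

```text
turn 0.007 shift [0.38 0.63 0.89] hor [ 0.35  0.57 -0.05] tipU [-213.5 -352.4] tip [ 314.  -338.5   49.4] tz [ 0.044 -0.058 -0.997] F [-0.7  0.4 -0.3] t 42.2 w 37.6
```

Emit:
carry_out([
  [3.8,[0.35,0.55,0.3],0],
  [3.8,[0,0,0.5],0],
  [0.5,[0,0,0],0],
  [0.5,[0,0,0],0],
  [0.5,[0,0,0],0],
  [0.5,[0,0,0],0],
  [0.5,[0,0,0],0],
])

```text
time_s: 42.9
tcp_pos: [313.2, -335.5, 6.5]
eef_rot: [[-0.997, -0.06, 0.047], [-0.063, 0.996, -0.059], [-0.043, -0.062, -0.997]]
ft_force: [-1.8, 0.8, 0.4]
gripper_width: 12.7
```

```bash
python3 - <<'E'
from h import *
goto(310.2,-333,42,93)
E
```

```text
turn 0.008 shift [0.13 0.05 0.14] hor [ 0.13  0.04 -0.01] tipU [-216.5 -347.5] tip [ 311.5 -333.4   43.4] tz [ 0.047 -0.059 -0.997] F [-1.8  0.8  0.4] t 42.9 w 12.7
```

Emit:
carry_out([
  [0.5,[0,0,-1],0],
  [0.5,[0,0,-2],0],
  [0.5,[0,0,-3],0],
  [0.5,[0,0,-4],0.06],
  [0.5,[0,0,-3],0.07],
  [0.5,[0,0,0],0],
  [0.5,[0,0,0],0],
])

```text
time_s: 43.6
tcp_pos: [306.8, -328.2, 144.3]
eef_rot: [[-0.996, 0.075, 0.047], [0.072, 0.996, -0.062], [-0.052, -0.058, -0.997]]
ft_force: [-0.2, 0.2, -1.2]
gripper_width: 12.1
```

```bash
python3 - <<'E'
from h import *
goto(*U2W(0,-107.5),160,85.3)
E
```

```text
turn 0.007 shift [-22.28  23.4    1.92] hor [-22.39  23.27  -0.19] tipU [-223.5 -340.6] tip [ 305.  -326.   181.1] tz [ 0.047 -0.062 -0.997] F [-0.2  0.2 -1.2] t 43.6 w 12.1
```

Emit:
carry_out([
  [0.5,[-1.2,1.2,0],0.007],
  [0.5,[-2.4,2.5,0],0],
  [0.5,[-2.8,3,0],0],
  [0.5,[-2.9,3,0],0],
  [0.5,[-2.9,3,0],0],
  [0.5,[-2.9,3,0],0],
  [0.5,[-2.8,3,0],0],
  [0.5,[-2,2,0],0],
  [0.5,[-1.2,1.2,0],0],
  [0.5,[0,0,0],0],
  [0.5,[0,0,0],0],
])

```text
time_s: 44.7
tcp_pos: [537.4, -117.1, 128.8]
eef_rot: [[-0.996, 0.079, 0.031], [0.077, 0.995, -0.057], [-0.036, -0.054, -0.998]]
ft_force: [0.1, 0.1, -0.1]
gripper_width: 12.6
```

```bash
python3 - <<'E'
from h import *
goto(*U2W(0,-107.5),140,85.3)
E
```

```text
turn 0.003 shift [-0.94  0.53  2.58] hor [-1.04  0.39  0.02] tipU [ -10.3 -111.4] tip [ 536.2 -115.   165.7] tz [ 0.031 -0.057 -0.998] F [ 0.1  0.1 -0.1] t 44.7 w 12.6
```

Emit:
carry_out([
  [0.5,[-0.5,0.2,0.8],0.003],
  [0.5,[-0.5,0.2,1],0],
  [0.5,[0,0.1,0.6],0],
  [0.5,[0,0,0],0],
  [0.5,[0,0,0],0],
])

```text
time_s: 45.2
tcp_pos: [545.8, -116.4, 100.7]
eef_rot: [[-0.996, 0.086, 0.027], [0.085, 0.995, -0.056], [-0.032, -0.054, -0.998]]
ft_force: [0.9, 0.6, 0.2]
gripper_width: 12.6
```

```bash
python3 - <<'E'
from h import *
goto(*U2W(0,-107.5),100,85.3)
E
```

```text
turn -0.004 shift [-0.07  0.45  3.75] hor [-0.19  0.25 -0.01] tipU [  -1.9 -110. ] tip [ 544.8 -114.3  137.7] tz [ 0.027 -0.056 -0.998] F [0.9 0.6 0.2] t 45.2 w 12.6
```

Emit:
carry_out([
  [0.5,[-0.1,0.3,0.3],0],
  [0.5,[0,0.08,1],0],
  [0.5,[0.05,0.08,1],0],
  [0.5,[0.05,0.08,1],0],
  [0.5,[0,0,0],0],
])

```text
time_s: 45.7
tcp_pos: [547.2, -113.0, 65.2]
eef_rot: [[-0.996, 0.087, 0.028], [0.085, 0.995, -0.057], [-0.032, -0.054, -0.998]]
ft_force: [-0.4, 0.2, -0.9]
gripper_width: 12.7
```

```bash
python3 - <<'E'
from h import *
goto(*U2W(0,-107.5),55,85.3)
E
```

```text
turn -0.005 shift [0.07 0.15 4.71] hor [-0.08 -0.1   0.01] tipU [  -0.8 -106.5] tip [ 546.1 -110.9  102.1] tz [ 0.028 -0.057 -0.998] F [-0.4  0.2 -0.9] t 45.7 w 12.7
```

Emit:
carry_out([
  [0.5,[0,-0.05,0.6],0],
  [0.5,[0,0.05,0.8],0],
  [0.5,[0.03,0.05,0.8],0],
  [0.5,[0.03,0.05,0.8],0],
  [0.5,[0,0,0.6],0],
  [0.5,[0,0,0.3],0],
  [0.5,[0,0,0.1],0],
  [0.5,[0,0,0],0],
])

```text
time_s: 46.5
tcp_pos: [547.6, -114.3, 21.0]
eef_rot: [[-0.996, 0.087, 0.027], [0.085, 0.995, -0.057], [-0.032, -0.054, -0.998]]
ft_force: [0.0, -0.1, -0.4]
gripper_width: 12.5
```

```bash
python3 - <<'E'
from h import *
goto(*U2W(0,-107.5),55,85.3)
E
```

```text
turn -0.005 shift [-0.02  0.04  0.29] hor [-0.02  0.03 -0.  ] tipU [  -0.2 -107.8] tip [ 546.6 -112.2   58. ] tz [ 0.027 -0.057 -0.998] F [ 0.  -0.1 -0.4] t 46.5 w 12.5
```

Emit:
carry_out([
  [0.5,[0,0,0.2],0],
  [3.4,[0,0,0],0],
  [3.4,[0,0,0],0],
  [3.4,[0,0,0],0],
  [3.4,[0,0,-1],0],
  [3.4,[0,0,-2],0],
  [3.4,[0,0,-3],0],
  [3.4,[0,0,-4],0],
  [3.4,[0,0,-4],0],
  [3.4,[0,0,-4],0],
  [3.4,[-3,0,-3],0],
  [0,[-4,0,-2],0],
  [0,[0,0,0],0],
])

```text
time_s: 47.8
tcp_pos: [611.8, -106.5, 268.9]
eef_rot: [[-0.996, 0.088, 0.034], [0.086, 0.995, -0.058], [-0.039, -0.055, -0.998]]
ft_force: [0.4, -0.7, 1.0]
gripper_width: 5.5
```

```bash
python3 - <<'E'
from h import *
st();c=wrist('w7');t=grab('top');s=grab('side')
a=c['img'][0:240,60:540]; 
o=np.zeros((600,800,3),np.uint8);o[:360,:720]=cv2.resize(a,(720,360));o[360:600,:320]=cv2.resize(t['img'],(320,240));o[360:600,330:650]=cv2.resize(s['img'],(320,240));cv2.imwrite('pics/chk.png',o[:,:,::-1])
h=cv2.cvtColor(c['img'],cv2.COLOR_RGB2HSV);b=((h[...,0]>105)&(h[...,0]<125)&(h[...,1]>150)&(h[...,2]>90)).astype(np.uint8)
n,l,ss,ce=cv2.connectedComponentsWithStats(b)
for i in range(1,n):
    if ss[i,4]>60: print(ss[i],W2U(onz(c,ce[i],70)))
E
```

```text
t 47.8 tcp [ 611.8 -106.5  268.9] F [ 0.4 -0.7  1. ] w 5.514066198364527
[[-0.996, 0.088, 0.034], [0.086, 0.995, -0.058], [-0.039, -0.055, -0.998]] [-15.2  22.3   5.1  70.   -2.7 -10.3]
[271  90  12  32 353] [  -1.2 -109.3]
[271 140  12  31 338] [  57.  -110.7]
```

View pics/chk.png

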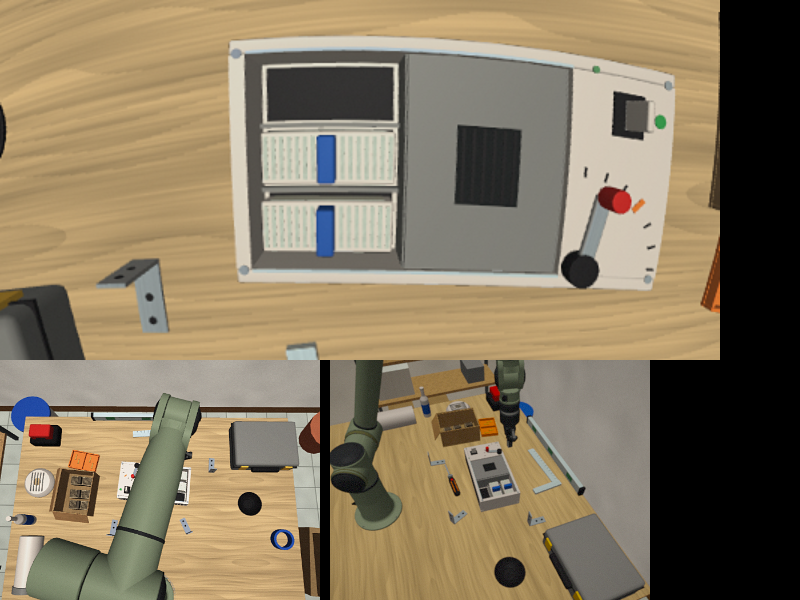

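Both new cartridges are seated and level in the middle and +x bays. All three spent ones are in the carton and no third new one is on the board. Next, close the cover.

```bash
python3 - <<'E'
from h import *
c=wrist();h=cv2.cvtColor(c['img'],cv2.COLOR_RGB2HSV)[...,2];m=np.zeros(h.shape,np.uint8);m[70:150,350:420]=h[70:150,350:420]<55
n,l,s,ce=cv2.connectedComponentsWithStats(m);i=1+np.argmax(s[1:,4]);print(s[i],W2U(onz(c,ce[i],83)))
goto(*U2W(0,13),100,85.3)
E
```

```text
[ 363   91   44   54 2171] [-0.  12.1]
turn -0.006 shift [ 6.14 11.77 19.3 ] hor [ 5.6  10.7  -0.72] tipU [ 56.2 -94.1] tip [ 604.  -103.2  300.6] tz [ 0.022 -0.056 -0.998] F [-0.2  0.  -0.1] t 48.0 w -0.0
```

Emit:
carry_out([
  [0,[1.5,3,1],0],
  [0,[1.5,3.2,3],0],
  [0,[1.5,3.2,4],0],
  [0,[0.7,1.3,4],0],
  [0,[0.2,0.2,4],0],
  [0,[0,0,2],0],
  [0,[0,0,0.8],0],
  [0,[0,0,0],0],
  [0,[0,0,0],0],
])

```text
time_s: 48.9
tcp_pos: [546.6, -0.5, 59.4]
eef_rot: [[-0.996, 0.09, 0.006], [0.089, 0.995, -0.054], [-0.011, -0.054, -0.999]]
ft_force: [0.4, -1.0, -0.0]
gripper_width: -0.1
```

```bash
python3 - <<'E'
from h import *
goto(*U2W(0,13),83,85.3)
E
```

```text
turn -0.008 shift [-0.97  0.82  1.31] hor [-0.98  0.74 -0.03] tipU [-9.8  5.6] tip [546.4   1.5  96.4] tz [ 0.006 -0.054 -0.999] F [ 0.4 -1.  -0. ] t 48.9 w -0.1
```

Emit:
carry_out([
  [0,[-0.8,0.6,0.6],0],
  [0,[0,0,0.4],0],
  [0,[0,0,0.2],0],
  [0,[0,0,0.15],0],
  [0,[0,0,0.15],0],
  [0,[0,0,0.15],0],
])

```text
time_s: 49.5
tcp_pos: [560.2, 3.5, 45.8]
eef_rot: [[-0.996, 0.091, 0.014], [0.09, 0.994, -0.055], [-0.019, -0.054, -0.998]]
ft_force: [-0.9, 0.9, 3.0]
gripper_width: -0.1
```

```bash
python3 - <<'E'
from h import *
goto(*U2W(0,13),83,85.3)
E
```

```text
turn -0.009 shift [ 0.31  0.24 -0.04] hor [ 0.31  0.24 -0.02] tipU [ 3.1 10.6] tip [559.6   5.5  82.7] tz [ 0.014 -0.055 -0.998] F [-0.9  0.9  3. ] t 49.5 w -0.1
```

Emit:
carry_out([
  [0,[0.05,0,0.2],-0.009],
  [0,[0.05,-0.3,0.2],0],
  [0,[0.05,-0.5,0.15],0],
  [0,[0,-0.7,0.12],0],
  [0,[0,-0.8,0.12],0],
  [0,[0,-0.8,0.12],0],
  [0,[0,-0.8,0.12],0],
])

```text
time_s: 50.2
tcp_pos: [557.6, -32.3, 44.5]
eef_rot: [[-0.997, 0.075, 0.022], [0.074, 0.996, -0.048], [-0.025, -0.046, -0.999]]
ft_force: [-2.2, 1.9, 7.0]
gripper_width: -0.2
```

```bash
python3 - <<'E'
from h import *
goto(*U2W(0,-109),83,85.3);padpos()
E
```

```text
turn 0.007 shift [ 0.33 -8.34  0.22] hor [ 0.33 -8.34  0.38] tipU [  3.2 -25.6] tip [556.8 -30.5  81.5] tz [ 0.022 -0.048 -0.999] F [-2.2  1.9  7. ] t 50.2 w -0.2
pad edge mid U [-29.1 -23.6] 48.463014447510005 [ 232   46  107   44 4376]
```

Emit:
carry_out([
  [0,[0.05,-0.7,0.11],0.007],
  [0,[0.05,-0.8,0.11],0],
  [0,[0.05,-0.8,0.11],0],
  [0,[0,-0.8,0.11],0],
  [0,[0,-0.8,0.11],0],
  [0,[0,-0.8,0.11],0],
  [0,[0,-0.8,0.11],0],
  [0,[0,-0.7,0.11],0],
])

```text
time_s: 51.05
tcp_pos: [552.8, -93.1, 44.6]
eef_rot: [[-0.997, 0.078, 0.029], [0.077, 0.996, -0.041], [-0.033, -0.038, -0.999]]
ft_force: [-2.8, 2.8, 7.0]
gripper_width: -0.3
```

```bash
python3 - <<'E'
from h import *
goto(*U2W(0,-109),83,85.3);padpos()
E
```

```text
turn 0.004 shift [ 0.32 -2.22 -0.07] hor [ 0.32 -2.22  0.07] tipU [  3.2 -86.8] tip [551.7 -91.6  81.6] tz [ 0.029 -0.041 -0.999] F [-2.8  2.8  7. ] t 51.05 w -0.3
pad edge mid U [-28.6 -84.8] 48.48647762622393 [ 232   47  106   43 4373]
```

Emit:
carry_out([
  [0,[0.05,-0.7,0.11],0],
  [0,[0.05,-0.7,0.11],0],
  [0,[0.0,-0.6,0.11],0],
  [0,[0,-0.5,0.11],0],
  [0,[0,-0.4,0.1],0],
  [0,[0,-0.4,0.1],0],
  [0,[0,0,0],0],
])

```text
time_s: 51.8
tcp_pos: [552.2, -124.4, 45.4]
eef_rot: [[-0.996, 0.074, 0.039], [0.073, 0.997, -0.033], [-0.041, -0.03, -0.999]]
ft_force: [-1.9, 0.2, 4.8]
gripper_width: 0.2
```

```bash
python3 - <<'E'
from h import *
goto(*U2W(0,-109),83,85.3);padpos()
E
```

```text
turn 0.008 shift [ 0.47  0.94 -0.11] hor [ 0.48  0.94 -0.05] tipU [   4.8 -118.4] tip [ 550.8 -123.2   82.4] tz [ 0.039 -0.033 -0.999] F [-1.9  0.2  4.8] t 51.8 w 0.2
pad edge mid U [ -28.5 -109.4] 48.52332344379287 [ 247   44  107   46 4676]
```

Emit:
carry_out([
  [0,[0,0,-1],0],
  [0,[0,0,-2],0],
  [0,[0,0,-3],0],
  [0,[0,0,-2],0],
  [0,[0,0,0],0],
  [0,[0,0,0],0],
])

```text
time_s: 52.45
tcp_pos: [547.9, -121.6, 129.4]
eef_rot: [[-0.997, 0.074, 0.038], [0.072, 0.997, -0.033], [-0.04, -0.03, -0.999]]
ft_force: [-1.1, -0.6, -0.4]
gripper_width: 0.0
```

```bash
python3 - <<'E'
from h import *
goto(*U2W(-52,90),150,85.3);padpos()
E
```

```text
turn 0.008 shift [ 5.27 20.63  0.79] hor [ 5.2  20.58 -0.84] tipU [   0.3 -115.9] tip [ 546.5 -120.3  166.3] tz [ 0.038 -0.033 -0.999] F [-1.1 -0.6 -0.4] t 52.45 w 0.0
pad edge mid U [ -26.7 -109.1] 49.007454514495365 [ 258    8   70   76 4970]
```

Emit:
carry_out([
  [0,[0.8,3,0],0.008],
  [0,[0.9,3.6,0],0],
  [0,[0.9,3.6,0],0],
  [0,[0.9,3.6,0],0],
  [0,[0.9,3.4,0],0],
  [0,[0.5,2.2,0],0],
  [0,[0,0,0],0],
  [0,[0,0,0],0],
])

```text
time_s: 53.3
tcp_pos: [508.5, 81.2, 111.5]
eef_rot: [[-0.996, 0.084, 0.024], [0.083, 0.996, -0.034], [-0.027, -0.031, -0.999]]
ft_force: [0.9, -0.8, 0.3]
gripper_width: -0.1
```

```bash
python3 - <<'E'
from h import *
goto(*U2W(-52,96),103,85.3)
c=wrist();h=cv2.cvtColor(c['img'],cv2.COLOR_RGB2HSV)
cv2.imwrite('pics/w8.png',c['img'][:,:,::-1])
E
```

```text
turn -0.002 shift [-0.19  1.45  4.51] hor [-0.31  1.3  -0.03] tipU [-55.1  83. ] tip [507.6  82.4 148.5] tz [ 0.024 -0.034 -0.999] F [ 0.9 -0.8  0.3] t 53.3 w -0.1
```

View pics/w8.png

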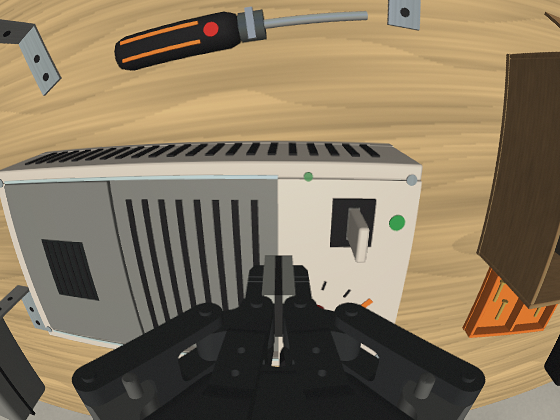

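The cover is shut. The toggle is at (358,235), with the shut fingers at (278,260) on its -y side.

Emit:
carry_out([
  [0,[-0.2,0.7,1],0],
  [0,[0,0.4,1.5],0],
  [0,[0,0,1.2],0],
  [0,[0,0,0.6],0],
  [0,[0,0,0],0],
])

```text
time_s: 53.85
tcp_pos: [514.1, 86.9, 64.0]
eef_rot: [[-0.995, 0.093, 0.024], [0.092, 0.995, -0.034], [-0.027, -0.031, -0.999]]
ft_force: [0.2, 0.7, -0.2]
gripper_width: 0.0
```

```bash
python3 - <<'E'
from h import *
goto(*U2W(-52,112),102,85.3)
E
```

```text
turn -0.011 shift [ 0.2   2.28 -0.18] hor [ 0.2   2.28 -0.08] tipU [-49.9  89.2] tip [513.2  88.2 101. ] tz [ 0.024 -0.034 -0.999] F [ 0.2  0.7 -0.2] t 53.85 w 0.0
```

Emit:
carry_out([
  [0,[0.1,1,0],-0.011],
  [0,[0.1,1,-0.05],0],
  [0,[0,0.6,-0.05],0],
  [0,[0,0,0],0],
])

```text
time_s: 54.25
tcp_pos: [515.4, 114.7, 64.9]
eef_rot: [[-0.996, 0.082, 0.025], [0.082, 0.996, -0.034], [-0.028, -0.032, -0.999]]
ft_force: [-0.5, -0.1, -0.8]
gripper_width: -0.1
```

Emit:
carry_out([
  [0,[0,0.4,0],0],
  [0,[0,0.3,0],0],
  [0,[0,0.3,0],0],
])

```text
time_s: 54.55
tcp_pos: [516.1, 123.9, 64.9]
eef_rot: [[-0.996, 0.083, 0.025], [0.082, 0.996, -0.038], [-0.028, -0.036, -0.999]]
ft_force: [-0.4, -3.5, 0.1]
gripper_width: 0.2
```

```bash
python3 - <<'E'
from h import *
goto(*U2W(-52,132),102,85.3)
E
```

```text
turn -0.001 shift [ 0.09  0.56 -0.04] hor [ 0.09  0.56 -0.02] tipU [-51.1 126.3] tip [515.2 125.3 101.9] tz [ 0.025 -0.038 -0.999] F [-0.4 -3.5  0.1] t 54.55 w 0.2
```

Emit:
carry_out([
  [0,[0,0.35,0],0],
  [0,[0,0.35,0],0],
  [0,[0,0.35,0],0],
  [0,[0,0.35,0],0],
])

```text
time_s: 54.95
tcp_pos: [516.2, 125.6, 65.0]
eef_rot: [[-0.996, 0.089, 0.023], [0.088, 0.994, -0.067], [-0.029, -0.064, -0.998]]
ft_force: [-1.7, -13.2, 4.4]
gripper_width: 0.0
```

Emit:
carry_out([
  [0,[0,0.35,0],0],
  [0,[0,0.35,0],0],
])

```text
time_s: 55.15
tcp_pos: [516.0, 124.8, 65.3]
eef_rot: [[-0.995, 0.094, 0.022], [0.092, 0.992, -0.084], [-0.029, -0.081, -0.996]]
ft_force: [-2.1, -12.9, 3.0]
gripper_width: 0.1
```

Emit:
carry_out([
  [0,[0,0.35,0],0],
  [0,[0,0.35,0],0],
])

```text
time_s: 55.35
tcp_pos: [515.9, 124.1, 65.6]
eef_rot: [[-0.995, 0.099, 0.02], [0.096, 0.99, -0.101], [-0.03, -0.098, -0.995]]
ft_force: [-2.7, -13.5, 4.5]
gripper_width: -0.2
```

Emit:
carry_out([
  [0,[0,0.28,0],0],
  [0,[0,0.28,0],0],
  [0,[0,0.28,0],0],
  [0,[0,0.28,0],0],
])

```text
time_s: 55.75
tcp_pos: [515.7, 122.7, 66.1]
eef_rot: [[-0.994, 0.106, 0.018], [0.103, 0.986, -0.128], [-0.031, -0.125, -0.992]]
ft_force: [-1.8, -10.3, 4.1]
gripper_width: 0.0
```

```bash
python3 - <<'E'
from h import *
c=wrist('w9')
for th in(0,.2,.42):
    for dx in(-12,12):
        y=132+38*np.sin(th);z=81+38*np.cos(th)
        print(th,dx,np.round(proj(c,[*U2W(-52+dx,y),z])),np.round(proj(c,[*U2W(-52+dx,y+3.5),z])))
p=[proj(c,[*U2W(-52,132),119]).astype(int)][0];print(p)
h=cv2.cvtColor(c['img'],cv2.COLOR_RGB2HSV)
r=p[1]-10;print('row',r,c['img'][r,p[0]-40:p[0]+60:2].mean(1).astype(int).tolist(),p[0]-40)
goto(*U2W(-52,132),102,85.3)
E
```

```text
0 -12 [282. 264.] [290. 264.]
0 12 [283. 307.] [291. 307.]
0.2 -12 [299. 264.] [307. 264.]
0.2 12 [299. 306.] [306. 307.]
0.42 -12 [318. 261.] [325. 262.]
0.42 12 [316. 304.] [323. 304.]
[282 286]
row 276 [198, 199, 200, 111, 43, 47, 44, 46, 47, 45, 49, 84, 83, 84, 83, 83, 75, 23, 24, 20, 67, 83, 83, 82, 83, 85, 51, 43, 41, 44, 45, 43, 46, 70, 187, 193, 191, 188, 184, 169, 167, 199, 199, 199, 199, 199, 200, 198, 199, 198] 242
turn -0.025 shift [0.06 0.36 0.03] hor [ 0.06  0.35 -0.05] tipU [-51.4 128.5] tip [515.  127.4 102.8] tz [ 0.018 -0.128 -0.992] F [ -1.8 -10.2   3.7] t 55.8 w 0.4
```

The paddle's +y edge is at col ~323, matching the fully-over projection (323-325). I hold it there a while longer, then back off.

Emit:
carry_out([
  [0,[0,0.28,0],0],
  [0,[0,0.28,0],0],
  [0,[0,0.28,0],0],
  [0,[0,0.28,0],0],
  [0,[0,0.28,0],0],
  [0,[0,0.28,0],0],
  [0,[0,0.28,0],0],
  [0,[0,0.28,0],0],
])

```text
time_s: 56.6
tcp_pos: [515.2, 120.2, 67.1]
eef_rot: [[-0.993, 0.119, 0.013], [0.115, 0.977, -0.181], [-0.034, -0.178, -0.983]]
ft_force: [-2.6, -11.4, 4.9]
gripper_width: -0.0
```

```bash
python3 - <<'E'
from h import *
c=wrist('w10')
print(proj(c,[*U2W(-52,135.5+38*np.sin(.42)),81+38*np.cos(.42)]))
r=int(proj(c,[*U2W(-57,132),119])[1]);print('row',r,c['img'][r,240:342:2].mean(1).astype(int).tolist())
goto(*U2W(-52,100),102,85.3)
E
```

```text
[323.86884798 284.10352656]
row 276 [199, 200, 200, 201, 113, 44, 45, 45, 47, 47, 47, 51, 84, 84, 83, 82, 84, 76, 25, 25, 26, 69, 85, 83, 83, 83, 84, 50, 42, 44, 44, 45, 45, 48, 75, 196, 194, 193, 188, 185, 157, 177, 200, 200, 200, 199, 201, 200, 200, 200, 200]
turn -0.039 shift [ 0.06 -2.72  0.65] hor [ 0.06 -2.75  0.5 ] tipU [-51.6 128. ] tip [514.8 127.  103.5] tz [ 0.013 -0.181 -0.983] F [ -2.  -10.4   4.4] t 56.65 w -0.1
```

Emit:
carry_out([
  [0,[0,-1,0],0],
  [0,[0,-1,0],0],
  [0,[0,-1,0],0],
  [0,[0,-0.5,-1.5],0],
  [4.5,[0,0,-3],0],
  [4.5,[0,0,-2],0],
  [4.5,[0,0,0],0],
])

```text
time_s: 57.35
tcp_pos: [509.7, 96.6, 139.5]
eef_rot: [[-0.993, 0.12, 0.012], [0.116, 0.978, -0.173], [-0.033, -0.17, -0.985]]
ft_force: [0.1, -0.1, 0.3]
gripper_width: 43.4
```

```bash
python3 - <<'E'
from h import *
st();c=wrist('w11')
for th in(0,.1,.42):print(th,proj(c,[*U2W(-52,128.5+38*np.sin(th)),81+38*np.cos(th)]),proj(c,[*U2W(-52,135.5+38*np.sin(th)),81+38*np.cos(th)]))
r=int(proj(c,[*U2W(-52,132),119])[1]);print('row',r,c['img'][r,280:420:3].mean(1).astype(int).tolist())
goto(*U2W(13.5,105.7),140,85.3)
E
```

```text
t 57.35 tcp [509.7  96.6 139.5] F [ 0.1 -0.1  0.3] w 43.43668415396221
[[-0.993, 0.12, 0.012], [0.116, 0.978, -0.173], [-0.033, -0.17, -0.985]] [  9.1  19.4 -19.2  52.2 -10.   16. ]
0 [331.42587118 228.49550407] [342.06466339 228.77428459]
0.1 [337.19349309 228.52716543] [347.81757433 228.79691398]
0.42 [354.72428944 226.99707294] [365.15064622 227.23630506]
row 228 [205, 205, 205, 204, 204, 205, 205, 206, 205, 204, 205, 205, 186, 39, 38, 37, 41, 51, 203, 205, 181, 37, 39, 40, 39, 32, 206, 205, 205, 204, 205, 204, 205, 205, 204, 204, 206, 204, 204, 179, 152, 151, 152, 152, 152, 153, 154]
turn -0.04 shift [-6.8   0.83  3.6 ] hor [-6.91  0.23  0.18] tipU [-55.7 103.3] tip [508.7 102.8 174.7] tz [ 0.011 -0.174 -0.985] F [0.5 0.6 0.8] t 57.4 w 45.0
```

The paddle is upright again (cols 334-342, as predicted for 0). Now the lever.

Emit:
carry_out([
  [4.5,[-2,0.1,0],-0.04],
  [4.5,[-2.5,0.2,0.5],0],
  [4.5,[-2,0.2,1.5],0],
  [4.5,[0,0,1],0],
  [4.5,[0,0,0],0],
  [4.5,[0,0,0],0],
])

```text
time_s: 58.0
tcp_pos: [571.4, 89.0, 102.4]
eef_rot: [[-0.997, 0.078, 0.003], [0.076, 0.982, -0.171], [-0.016, -0.171, -0.985]]
ft_force: [0.3, -1.4, 0.4]
gripper_width: 45.1
```

```bash
python3 - <<'E'
from h import *
c=wrist('w12');h=cv2.cvtColor(c['img'],cv2.COLOR_RGB2HSV)
b=((h[...,1]>150)&((h[...,0]<6)|(h[...,0]>174))).astype(np.uint8);n,l,s,ce=cv2.connectedComponentsWithStats(b)
for i in range(1,n):
    if s[i,4]>80: print(s[i],W2U(onz(c,ce[i],120)))
goto(*U2W(13.5,105.7),104,85.3)
E
```

```text
[ 281  235   33   45 1143] [ 10.6 107.9]
turn 0.003 shift [-0.6   1.05  3.36] hor [-0.65  0.46 -0.07] tipU [  7. 101.] tip [570.9  95.3 138.9] tz [ 0.002 -0.171 -0.985] F [-0.4  0.1  0.1] t 58.05 w 45.1
```

Emit:
carry_out([
  [4.5,[-0.4,0.5,0.5],0],
  [4.5,[-0.1,0.3,1.2],0],
  [4.5,[0,0.1,1],0],
  [4.5,[0,0,0.5],0],
  [4.5,[0,0,0],0],
])

```text
time_s: 58.55
tcp_pos: [576.1, 93.1, 67.5]
eef_rot: [[-0.997, 0.076, 0.003], [0.075, 0.982, -0.171], [-0.016, -0.17, -0.985]]
ft_force: [0.6, -0.2, 0.9]
gripper_width: 45.3
```

```bash
python3 - <<'E'
from h import *
goto(*U2W(12.8,105.9),104,85.3)
E
```

```text
turn 0.005 shift [-0.12  0.04 -0.  ] hor [-0.12  0.04 -0.  ] tipU [ 11.6 105.5] tip [576.   99.4 104. ] tz [ 0.003 -0.171 -0.985] F [ 0.6 -0.2  0.9] t 58.55 w 45.3
```

Close on the knob.

Emit:
carry_out([
  [1,[-0.1,0,0],0],
  [1,[0,0,0],0],
  [1,[0,0,0],0],
  [1,[0,0,0],0],
  [1,[0,0,0],0],
  [1,[0,0,0],0],
])

```text
time_s: 59.15
tcp_pos: [577.0, 93.4, 67.6]
eef_rot: [[-0.997, 0.077, 0.003], [0.076, 0.983, -0.168], [-0.016, -0.167, -0.986]]
ft_force: [-0.3, -0.9, -2.1]
gripper_width: 16.9
```

```bash
python3 - <<'E'
from h import *
p=W2U(tip());d=p-np.array([73.3,93.3]);print('r',np.hypot(*d),'th',np.arctan2(d[1],-d[0]))
goto(*U2W(73.3-43.8,93.3+43.8),104,85.3)
E
```

```text
r 62.071652144920385 th 0.2027667562220028
turn 0.004 shift [-1.7   3.08 -0.49] hor [-1.71  3.08 -0.5 ] tipU [ 12.5 105.8] tip [576.9  99.6 104.1] tz [ 0.003 -0.168 -0.986] F [-0.3 -0.9 -2.1] t 59.15 w 16.9
```

Emit:
carry_out([
  [1,[-0.1,0.4,-0.06],0],
  [1,[-0.13,0.42,-0.07],0],
  [1,[-0.17,0.42,-0.07],0],
  [1,[-0.2,0.41,-0.07],0],
  [1,[-0.24,0.39,-0.07],0],
  [1,[-0.25,0.36,-0.06],0],
  [1,[0,0,0],0],
])

```text
time_s: 59.85
tcp_pos: [577.6, 96.8, 68.1]
eef_rot: [[-0.995, 0.097, -0.021], [0.099, 0.973, -0.209], [0.0, -0.21, -0.978]]
ft_force: [-0.5, -6.2, -2.5]
gripper_width: 16.9
```

```bash
python3 - <<'E'
from h import *
p=W2U(tip());d=p-np.array([73.3,93.3]);print('r',np.hypot(*d),'th',np.arctan2(d[1],-d[0]))
goto(*U2W(73.3-43.8,93.3+43.8),104,85.3)
E
```

```text
r 62.21205670929068 th 0.28514433020995594
turn -0.017 shift [-1.59  2.57 -0.53] hor [-1.59  2.57 -0.55] tipU [ 13.6 110.8] tip [578.4 104.5 104.3] tz [-0.021 -0.209 -0.978] F [-0.5 -6.2 -2.5] t 59.85 w 16.9
```

Emit:
carry_out([
  [1,[-0.2,0.6,-0.12],0.1],
  [1,[-0.2,0.6,-0.12],0.1],
  [1,[-0.2,0.6,-0.12],0.1],
  [1,[0,0,0],0],
])

```text
time_s: 60.25
tcp_pos: [586.7, 113.2, 67.9]
eef_rot: [[-0.916, 0.4, -0.023], [0.396, 0.894, -0.208], [-0.063, -0.2, -0.978]]
ft_force: [-0.3, -2.2, -1.6]
gripper_width: 16.9
```

```bash
python3 - <<'E'
from h import *
p=W2U(tip());d=p-np.array([73.3,93.3]);print('r',np.hypot(*d),'th',np.arctan2(d[1],-d[0]))
st();goto(*U2W(73.3-43.8,93.3+43.8),104,85.3)
E
```

```text
r 62.29285673333661 th 0.5888930752623377
t 60.25 tcp [586.7 113.2  67.9] F [-0.3 -2.2 -1.6] w 16.948650932009723
[[-0.916, 0.4, -0.023], [0.396, 0.894, -0.208], [-0.063, -0.2, -0.978]] [ 10.4  33.3  -8.5  51.7 -11.6  34.5]
turn -0.339 shift [-0.81  0.9  -0.12] hor [-0.81  0.9  -0.13] tipU [ 21.5 127.9] tip [587.6 120.9 104.1] tz [-0.023 -0.208 -0.978] F [-0.3 -2.2 -1.6] t 60.25 w 16.9
```

Works as expected: th is 0.589, with 0.196 rad left.

Emit:
carry_out([
  [1,[-0.2,0.6,-0.12],0.1],
  [1,[-0.19,0.56,-0.11],0.095],
  [1,[0,0,0],0],
])

```text
time_s: 60.55
tcp_pos: [596.0, 122.8, 67.8]
eef_rot: [[-0.821, 0.57, -0.022], [0.562, 0.801, -0.207], [-0.1, -0.182, -0.978]]
ft_force: [-0.2, -1.2, -0.9]
gripper_width: 16.9
```

```bash
python3 - <<'E'
from h import *
p=W2U(tip());d=p-np.array([73.3,93.3]);print('r',np.hypot(*d),'th',np.arctan2(d[1],-d[0]))
st()
E
```

```text
r 62.3746743478473 th 0.8012698463892384
t 60.55 tcp [596.  122.8  67.8] F [-0.2 -1.2 -0.9] w 16.94947767328188
[[-0.821, 0.57, -0.022], [0.562, 0.801, -0.207], [-0.1, -0.182, -0.978]] [ 11.1  34.4  -6.5  52.7 -11.5  46.4]
```

Emit:
carry_out([
  [4,[0,0,0],0],
  [4,[0,0,0],0],
  [4,[0,0,0],0],
  [4,[0,0,-1],0],
  [4,[0,0,-2.5],0],
  [4,[0,-1,-4],0],
  [4,[-2,-2,-4],-0.1],
  [4,[-3,-3,-4],-0.15],
  [4,[-3,-3,-3],-0.15],
  [4,[0,0,0],0],
  [4,[0,0,0],0],
])

```text
time_s: 61.65
tcp_pos: [625.9, 52.3, 276.5]
eef_rot: [[-0.981, 0.191, -0.02], [0.191, 0.958, -0.213], [-0.021, -0.213, -0.977]]
ft_force: [-1.0, 0.0, -0.5]
gripper_width: 40.4
```

```bash
python3 - <<'E'
from h import *
st();c=wrist('w13');im=c['img'];h=cv2.cvtColor(im,cv2.COLOR_RGB2HSV)
pv=U2W(73.3,93.3)
for th in(.735,.785,.835): print(th,np.round(proj(c,[*(pv+62*(-np.cos(th)*ux+np.sin(th)*uy)),126]),1))
print('pivot px',proj(c,[*pv,103]),'mark px',proj(c,[*(pv+77*(-.707*ux+.707*uy)),83]))
b=((h[...,1]>150)&((h[...,0]<6)|(h[...,0]>174))).astype(np.uint8);n,l,s,ce=cv2.connectedComponentsWithStats(b)
for i in range(1,n):
    if s[i,4]>60: V=h[...,2];m=(l==i);m&=V>np.percentile(V[m],70)-6;v,u=np.where(m);print('red',s[i],u.mean(),v.mean(),W2U(onz(c,(u.mean(),v.mean()),126)))
p=proj(c,[*pv,103]).astype(int);x0,y0=max(p[0]-100,0),max(p[1]-130,0)
cv2.imwrite('pics/final.png',cv2.resize(im[:,:,::-1],None,fx=1.4,fy=1.4,interpolation=cv2.INTER_CUBIC))
E
```

```text
t 61.65 tcp [625.9  52.3 276.5] F [-1.   0.  -0.5] w 40.41045956211028
[[-0.981, 0.191, -0.02], [0.191, 0.958, -0.213], [-0.021, -0.213, -0.977]] [  4.6  28.1  14.   78.1 -12.2  16. ]
0.735 [377.9 134.6]
0.785 [380.2 136.6]
0.835 [382.4 138.7]
pivot px [340.13969335 175.37099527] mark px [385.53170389 121.58325659]
red [373 128  18  19 254] 382.0595238095238 137.9404761904762 [ 30.9 138.9]
```

View pics/final.png

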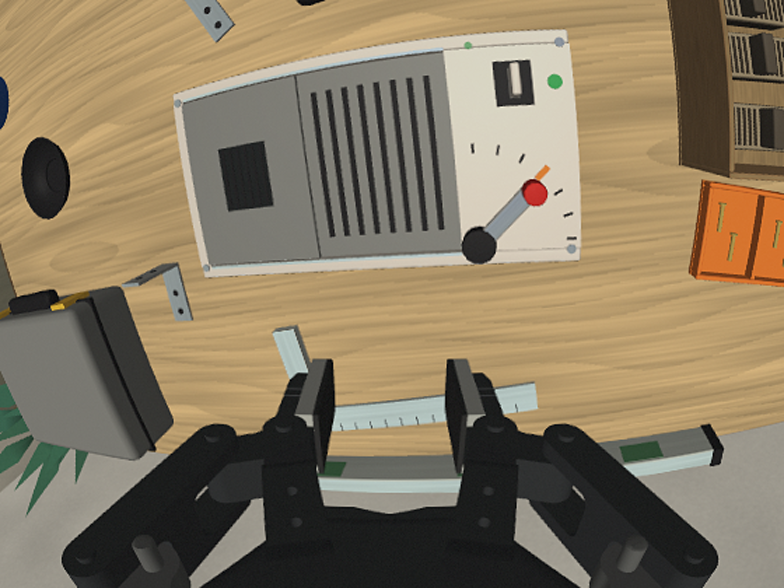

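```bash
python3 - <<'E'
from h import *
c=wrist();h=cv2.cvtColor(c['img'],cv2.COLOR_RGB2HSV)
def cen(m,b):
    x0,y0,x1,y1=b;v,u=np.where(m[y0:y1,x0:x1]);return np.array([u.mean()+x0,v.mean()+y0]),len(u)
o,n=cen((h[...,0]>8)&(h[...,0]<22)&(h[...,1]>180),(375,112,400,135));O=W2U(onz(c,o,83));print('orange',o,n,O)
b,n=cen(h[...,2]<60,(325,158,360,192));print('boss',b,n)
arm=(h[...,0]>95)&(h[...,0]<125)&(h[...,1]>25)&(h[...,2]>90)&(h[...,2]<200);A=np.zeros_like(arm);A[140:172,345:378]=arm[140:172,345:378]
v,u=np.where(A);P=np.array([W2U(onz(c,(a,q),99)) for a,q in zip(u,v)],np.float32);l=cv2.fitLine(P,cv2.DIST_HUBER,0,.01,.01).ravel();print('arm',len(u),l,'angle',np.arctan2(abs(l[1]),abs(l[0])))
K=np.array([30.9,138.9])
for z in(103,108,114):
    B=W2U(onz(c,b,z));d=K-B;e=O-B;print(z,B,'r',np.hypot(*d),'lever',np.arctan2(d[1],-d[0]),'mark',np.arctan2(e[1],-e[0]))
E
```

```text
orange [387.1 122.9] 40 [ 20.9 149.2]
boss [341.58280922 174.79454927] 477
arm 46 [  0.652663    -0.75764835  45.12452    120.39741   ] angle 0.8597024
103 [73.2 94.7] r 61.17949002729592 lever 0.8073599497651438 mark 0.8059945014545479
108 [71.9 95. ] r 60.06837770407988 lever 0.8195427207978032 mark 0.815807037854681
114 [70.4 95.2] r 58.906196618012956 lever 0.8358361178885272 mark 0.828849058788979
```

```bash
python3 - <<'E'
from h import *
c=wrist();h=cv2.cvtColor(c['img'],cv2.COLOR_RGB2HSV)[...,2]
m=np.zeros(h.shape,bool);m[95:155,150:200]=h[95:155,150:200]<55;v,u=np.where(m);print('pad U',W2U(onz(c,(u.mean(),v.mean()),83)))
st();print(robot.close_job())
E
```

```text
pad U [  -0.2 -107.9]
t 61.8 tcp [625.   53.2 274.7] F [-0.9  0.  -1.1] w 39.94725335954678
[[-0.982, 0.189, -0.022], [0.189, 0.958, -0.213], [-0.019, -0.214, -0.977]] [  4.7  28.2  13.9  78.1 -12.2  16. ]
the job is handed in; nothing more can be done
None
```

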